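# Sort out the short-filled jar and tare the scale for topping it up

## Robot

A 6-joint arm with a two-finger parallel gripper is mounted at the origin on the work surface. World frame = base frame: x ahead of the robot, y to its left, z up, the work surface at z = 0. Lengths are in m, angles in rad, forces in N, time in s.
With the tool pointing down it reaches from about 0.375 to 0.9 m from the base axis. Payload 3.1 kg.
Tool frame: the origin (TCP) lies midway between the tips of the shut fingers; the grasp point (between the pads) lies 19 mm behind it; z points along the fingers, y is the line along which they close (so a half turn about z gives the same grasp; the last joint's range is limited). The gripper opens to 85 mm and grips with 20 to 120 N. Pads are 22 mm wide; open, the fingers measure 114 mm over their backs; the gripper's body (76 mm by 85 mm) begins 54 mm behind the grasp point. The pads swing forward as they close: fully open they stand 13 mm farther back than shut.
Start: joints at [1.145, 0.527, 1.433, -0, 1.181, -0.178], TCP at [0.153, 0.606, 0.196] pointing down, gripper open.
Joint ranges: [-3.08, 3.08], [-0.75, 2.2], [0.22, 2.44], [-1.43, 4.57], [0, 2.65], [-2.85, 2.85]. Speed limits (rad/s): [2.79, 2.79, 3.14, 3.14, 3.14, 3.14].

## Interface

Orientations are given as a rotation vector (axis times angle).
In Python, from rig import status, get_image, camera_params, finish_job gives the robot as it stands.
- The arm moves only by the tool drive_tool, never from a script. Its argument "plan" is a list of rows, each an object of numbers: "tx", "ty", "tz": the shift along the world's x, y, z as a fraction of full scale; "ax", "ay", "az": the turn, a rotation vector about the world's x, y, z as a fraction of full scale. A call has exactly 10 rows; each row shifts and turns the commanded pose from where the row before left it; what a row does not reach is not made up. Full scale, the value 1, is 0.025 m for a shift and 0.1 rad for a turn. A row lasts 1/12 s, in which the tool goes at most 41.7 mm and 7.16 degrees, less where a joint would pass 70% of its speed; a pose out of reach is approached as far as the arm can. A call with a number of a shift or a turn outside -1 to 1 is refused whole. A call with a gripper value outside its range is refused whole. "jaw" is the closure, from -1 (fully open) to 1 (shut), set as the call begins (left out, the last holds). The fingers move at their own pace and stop on an object; "squeeze" is the grip in N (left out, the last holds). Time passes only in rows, so rows that do not move let the fingers close, or fill a call up. It gives the time, the measured TCP pose, the force, the opening and the grip force at its end, in the units of the state.
- status.state(): the state, without advancing time (a new reading comes with each control period).
- get_image(name): name is "scene" or "side" or "wrist"; returns the picture (480x640x3 uint8, red, green, blue); there is no depth.
- camera_params(name): a dict with "fovy" (degrees; the focal length in pixels is half the picture's height over the tangent of half this angle, whatever the lens; pixels are square), "cx", "cy" (the principal point, pixels), "view" (4x4, takes a point from world to camera coordinates). Camera axes: x right, y up, looking along -z (the intrinsics and any distortion apply to the point x, -y, -z); pixel columns grow to the right and rows downward; lengths in m; the calibration is good to about 2 mm. A picture is of the moment at which its call begins: read the wrist's pose just before it. camera_params takes no time and is no camera call; for the wrist camera it gives the pose at the moment of the call.
- finish_job(): hands the job in; it is judged then, once.
The state is a dict: "clock": time; "q": joint angles; "joint_vel": joint speeds; "effort": joint torques, N m; "eef_pos": TCP position; "eef_rot": TCP orientation; "contact_force": force on the tool from outside, world axes, zero at the start; "torque": the same for the moment, N m; "opening": finger opening in m; "gripper_force": force on a finger pad.
Only numpy, scipy, OpenCV 4.12 (cv2) and the standard library are available. Lean on these libraries where they do the work, as an engineer would, in place of code of your own. Each camera call takes 0.05 s, during which the arm holds its last target. There are 200 camera calls.

## Task

One of the red-lidded jars was filled short and is clearly lighter than the rest. First put the dish on the scale's pan; then stand every full jar in the white tray and the light jar upright in the dish, and last turn the scale's tare dial until its blue zero mark stands at the red pointer, so that the cook can top the jar up. Leave the other things on the table where they are.

Things in the scene. Friction and masses are not known exactly. Their poses are not given: they have to be found in the camera images.
- scale: white mechanical portion scale, fixed to the table, 150 (x) x 300 (y) x 50 mm high; origin at the centre of its underside; its local +y half carries the pan, its -y half the tare dial. Its yaw varies a little
- pan: square steel weighing plate of the scale, 130 x 130 x 6 mm, origin at the centre of its underside (80 mm above the table when unloaded), so its top is 6 mm higher. It stands on a spring and sinks straight down about 4 mm per newton (0.25 N/mm), at most 27 mm; centre 78 mm from the scale's centre along the scale's +y
- dial (a joint): angle of the tare dial (rad), growing clockwise seen from above, range -2.6 to 3.0; stays where left. White disc, 100 mm diameter, top 61 mm above the table, on the scale's -y half, with a black grip bar across it (60 x 16 mm, 32 mm tall; pinch its width). Blue zero mark at the rim, in line with the bar; at 0 it points along the scale's -x. Zero is read when dial equals pointer
- dial_grip (a point): point on the dial's vertical axis, 9 mm below the top of the grip bar, 84 mm above the table (bar's top: 93 mm); its x axis lies along the bar, the zero mark being at its -x end
- dial_zero (a point): the zero mark's outer end, on the dial's rim (50 mm from its axis)
- pointer (a joint): angle of the scale's red pointer (rad), growing clockwise seen from above as the pan is loaded: 0 with an empty pan, about 0.5 rad per newton; same zero direction as dial
- pointer_tip (a point): the inner tip of the red pointer, which travels round just outside the dial's rim (53 mm from the dial's axis); in line with the zero mark it is 3 mm from dial_zero
- dish: loose aluminium weighing dish, 120 (x) x 100 (y) mm, floor 4 mm thick, rims 12 mm high, with an upright blue grip block along its -x edge; origin at the centre of its underside, z up; about 135 to 245 g
- dish_grip (a point): grip point of the dish: 10 mm below the top of its blue block (12 mm thick along the dish's x, 70 mm long along y, top 40 mm above the underside), 54 mm from the dish's origin along its -x
- dish_mid (a point): middle of the dish's free floor, where a jar goes: 8 mm from its origin along +x, 4 mm above its underside
- tray: white square tray, fixed, 210 x 210 mm outside, walls 6 mm thick and 18 mm high, floor 6 mm thick; origin at the centre of its underside; holds up to four jars at 92 mm pitch
- jar_1: sealed squat jar, 64 mm diameter x 68 mm tall: brown body (52 mm) with a white label band and a red screw lid (62 mm diameter, top 16 mm); origin at the centre of its underside, z up. All jars look alike; 3 to 5 of the eight are present. Exactly one of those present is light (165 to 195 g), all others are full (280 to 320 g)
- jar_2: sealed squat jar, 64 mm diameter x 68 mm tall: brown body (52 mm) with a white label band and a red screw lid (62 mm diameter, top 16 mm); origin at the centre of its underside, z up. All jars look alike; 3 to 5 of the eight are present. Exactly one of those present is light (165 to 195 g), all others are full (280 to 320 g)
- jar_3: sealed squat jar, 64 mm diameter x 68 mm tall: brown body (52 mm) with a white label band and a red screw lid (62 mm diameter, top 16 mm); origin at the centre of its underside, z up. All jars look alike; 3 to 5 of the eight are present. Exactly one of those present is light (165 to 195 g), all others are full (280 to 320 g)
- jar_4: sealed squat jar, 64 mm diameter x 68 mm tall: brown body (52 mm) with a white label band and a red screw lid (62 mm diameter, top 16 mm); origin at the centre of its underside, z up. All jars look alike; 3 to 5 of the eight are present. Exactly one of those present is light (165 to 195 g), all others are full (280 to 320 g)
- jar_5: sealed squat jar, 64 mm diameter x 68 mm tall: brown body (52 mm) with a white label band and a red screw lid (62 mm diameter, top 16 mm); origin at the centre of its underside, z up. All jars look alike; 3 to 5 of the eight are present. Exactly one of those present is light (165 to 195 g), all others are full (280 to 320 g)
- jar_6: sealed squat jar, 64 mm diameter x 68 mm tall: brown body (52 mm) with a white label band and a red screw lid (62 mm diameter, top 16 mm); origin at the centre of its underside, z up. All jars look alike; 3 to 5 of the eight are present. Exactly one of those present is light (165 to 195 g), all others are full (280 to 320 g)
- jar_7: sealed squat jar, 64 mm diameter x 68 mm tall: brown body (52 mm) with a white label band and a red screw lid (62 mm diameter, top 16 mm); origin at the centre of its underside, z up. All jars look alike; 3 to 5 of the eight are present. Exactly one of those present is light (165 to 195 g), all others are full (280 to 320 g)
- jar_8: sealed squat jar, 64 mm diameter x 68 mm tall: brown body (52 mm) with a white label band and a red screw lid (62 mm diameter, top 16 mm); origin at the centre of its underside, z up. All jars look alike; 3 to 5 of the eight are present. Exactly one of those present is light (165 to 195 g), all others are full (280 to 320 g)
- sprayer: bystander: white spray bottle with a blue head, 64 mm diameter, about 190 mm tall; origin at its underside
- pickle_jar: bystander: green glass jar with a yellow lid, 72 mm diameter, 110 mm tall; origin at its underside
- spoon: bystander: spoon about 200 mm long lying on the table
Not all that is in view belongs to the job. What is shaped like the jar_5 but turquoise or yellow is not meant. Leave any green look-alike of the jar_2 alone.

How it is judged:
By the outcome, as a careful person would: the job done as asked, in the order asked, and still so for the second after the job is handed in, with the robot touching nothing.
Of jar_1, jar_6 only 1 to 1 are there at a start; the rules pass over those that are not, and their reading is None.
Of jar_3, jar_8 only 1 to 1 are there at a start; the rules pass over those that are not, and their reading is None.
Of jar_2, jar_4, jar_5, jar_7 only 1 to 3 are there at a start; the rules pass over those that are not, and their reading is None.
At some moment in a run one of jar_1, jar_2, jar_3, jar_4, jar_5, jar_6, jar_7, jar_8 may be knocked a few centimetres aside while the robot is not near it.
It also fails if it takes over 210 s, if anything falls off the work surface, if the arm or the gripper's body presses on something with over 40 N, if the wrist force passes 120 N, or if a joint passes its speed limit or range.

## Working session

There is one attempt and no reset: what is moved stays moved. The work goes in short steps, Python scripts to look and compute and a tool call to move; the robot and the scene stay as the last step left them, time stands still between calls to the robot, and variables do not carry over. Pictures are saved under pics/ and viewed, at most 14 in all, crops included, and the job is handed in when it is done.

Besides the shell and the picture viewer there is one more tool, called after "Emit:" as a command line: name --argument value ..., lists and objects as JSON in quotes. drive_tool: Moves the arm, as the interface text tells. Shift numbers are shares of 0.025 m and turn numbers shares of 0.1 rad, none past 1 either way. Its arguments: {"type":"object","properties":{"plan":{"type":"array"},"jaw":{"type":"number"},"squeeze":{"type":"number"}},"required":["plan"]}

```bash
ls; mkdir -p pics
cat > h.py <<'E'
import numpy as np, cv2
from rig import status, get_image, camera_params, finish_job
def snap(n,f=None):
    p=camera_params(n); im=get_image(n)
    if f: cv2.imwrite('pics/'+f, im[:,:,::-1])
    return im,p
def ray(p,u,v):
    f=240/np.tan(np.radians(p['fovy'])/2); V=np.array(p['view'])
    d=np.array([(u-p['cx'])/f,-(v-p['cy'])/f,-1]); R=V[:3,:3]
    return -R.T@V[:3,3], R.T@d
def onz(p,u,v,z):
    o,d=ray(p,u,v); return o+d*(z-o[2])/d[2]
def proj(p,X):
    f=240/np.tan(np.radians(p['fovy'])/2); c=np.array(p['view'])@np.r_[X,1]
    return np.array([p['cx']-f*c[0]/c[2], p['cy']+f*c[1]/c[2]])
def tri(a,b):
    # two (o,d) rays -> midpoint, gap
    (o,d),(q,e)=a,b
    s=np.linalg.lstsq(np.c_[d,-e],q-o,rcond=None)[0]
    A=o+s[0]*d;B=q+s[1]*e
    return (A+B)/2,np.linalg.norm(A-B)
E
python3 - <<'E'
from h import *
for n in('scene','side','wrist'):
    im,p=snap(n,n+'0.png'); print(n,{k:(np.round(v,3).tolist()) for k,v in p.items() if not isinstance(v,str)},[k for k in p])
print(status.state())
E
```

```text
pics
scene {'fovy': 51.64, 'cx': 317.886, 'cy': 239.978, 'view': [[-0.679, 0.734, 0.004, 0.451], [-0.601, -0.559, 0.571, 0.216], [0.421, 0.385, 0.821, -1.47], [0.0, 0.0, 0.0, 1.0]]} ['fovy', 'cx', 'cy', 'view']
side {'fovy': 52.702, 'cx': 315.84, 'cy': 238.958, 'view': [[0.838, -0.546, 0.01, -0.526], [0.272, 0.432, 0.86, -0.17], [-0.473, -0.718, 0.51, -0.952], [0.0, 0.0, 0.0, 1.0]]} ['fovy', 'cx', 'cy', 'view']
wrist {'fovy': 61.595, 'cx': 313.008, 'cy': 235.077, 'view': [[0.245, 0.97, -0.002, -0.625], [-0.924, 0.233, -0.302, 0.04], [-0.292, 0.076, 0.953, -0.379], [0.0, 0.0, 0.0, 1.0]]} ['fovy', 'cx', 'cy', 'view']
{'clock': 0.15, 'q': array([ 1.14453255e+00,  5.28255671e-01,  1.43360180e+00, -6.48722246e-06,
        1.18142375e+00, -1.78471161e-01]), 'joint_vel': array([-0.00123992, -0.00226539, -0.00417512,  0.00051114, -0.00208689,
       -0.00141349]), 'effort': array([ 8.07670312e-04, -4.42740834e+01, -1.78277546e+01, -2.17471247e-04,
        5.62246452e-03,  7.34902528e-06]), 'eef_pos': array([0.15299023, 0.60535739, 0.19555858]), 'eef_rot': array([-3.88171282e-01, -3.11701747e+00,  2.53447930e-03]), 'contact_force': array([0.18499618, 0.63542197, 1.02336787]), 'torque': array([ 0.04996138, -0.04766821,  0.00609659]), 'gripper_force': 0.0, 'opening': 0.08565002300202385}
```

View pics/scene0.png

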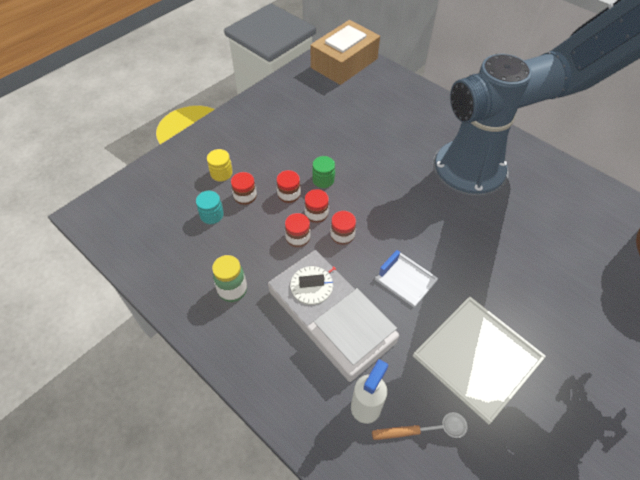

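View pics/side0.png

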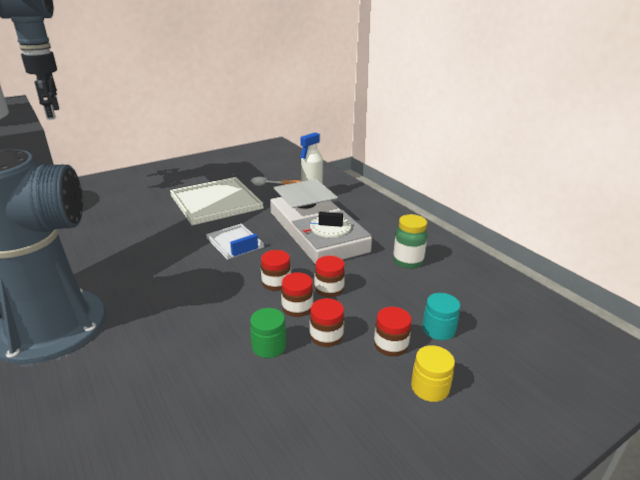

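Both views show five red-lidded jars (scene at (244,187), (288,185), (317,204), (344,226), (298,228)). The dish is at (407,278), the tray at (480,358) and the scale at (333,313), with its dial at (312,285).

```bash
cat >> h.py <<'E'
def blobs(im,lo,hi,amin=60):
    h=cv2.cvtColor(im,cv2.COLOR_RGB2HSV)
    m=cv2.inRange(h,lo,hi) if lo[0]<=hi[0] else cv2.inRange(h,(0,)+lo[1:],hi)|cv2.inRange(h,lo,(180,)+hi[1:])
    n,l,s,c=cv2.connectedComponentsWithStats(m)
    return [(c[i],s[i],l==i) for i in range(1,n) if s[i][4]>=amin]
RED=((174,150,90),(6,255,255)); BLUE=((106,140,60),(125,255,255))
E
python3 - <<'E'
from h import *
import itertools
S,ps=snap('scene');D,pd=snap('side')
for nm,c in(('red',RED),('blue',BLUE)):
    a=blobs(S,*c);b=blobs(D,*c)
    print(nm,[(np.round(x[0]).tolist(),int(x[1][4])) for x in a],[(np.round(x[0]).tolist(),int(x[1][4])) for x in b])
    for x in a:
        for y in b:
            P,g=tri(ray(ps,*x[0]),ray(pd,*y[0]))
            if g<.008 and -.01<P[2]<.25: print(x[0].round(),y[0].round(),P.round(4),round(g,4))
# tray corners, by bright mask
def quad(im,p,box,lo,z):
    x0,y0,x1,y1=box; m=np.zeros(im.shape[:2],np.uint8); m[y0:y1,x0:x1]=(im[y0:y1,x0:x1].min(2)>lo)*255
    m=cv2.morphologyEx(m,cv2.MORPH_CLOSE,np.ones((5,5)))
    c=max(cv2.findContours(m,0,1)[0],key=cv2.contourArea); 
    q=cv2.approxPolyDP(cv2.convexHull(c),.04*cv2.arcLength(c,True),True)[:,0]
    print(q.tolist()); P=np.array([onz(p,*k,z)for k in q]); print(P[:,:2].round(4).tolist(),P.mean(0).round(4),np.linalg.norm(P-np.roll(P,1,0),axis=1).round(3))
quad(S,ps,(405,290,560,425),110,.018);quad(D,pd,(160,170,268,225),150,.018)
for z in(.061,): print('dial',onz(ps,312,285,z))
print('pan corners', [onz(ps,*k,.086)[:2].round(3).tolist() for k in((354,293),(397,333),(351,367),(309,325))])
print('dish corners', [onz(ps,*k,.012)[:2].round(3).tolist() for k in((396,255),(437,280),(411,305),(376,280))])
E
```

```text
red [([288.0, 181.0], 371), ([242.0, 182.0], 369), ([316.0, 200.0], 404), ([343.0, 221.0], 390), ([297.0, 224.0], 409)] [([275.0, 260.0], 510), ([329.0, 266.0], 515), ([297.0, 284.0], 611), ([327.0, 311.0], 755), ([393.0, 320.0], 798)]
[288. 181.] [329. 266.] [ 0.4794 -0.2748  0.1244] 0.0025
[288. 181.] [327. 311.] [ 0.4428 -0.318   0.0607] 0.0013
[242. 182.] [393. 320.] [ 0.5313 -0.4043  0.0606] 0.0016
[316. 200.] [297. 284.] [ 0.4401 -0.2145  0.0612] 0.0017
[343. 221.] [275. 260.] [ 0.4453 -0.1149  0.0617] 0.0016
[297. 224.] [329. 266.] [ 0.5321 -0.1965  0.0612] 0.0023
blue [([391.0, 258.0], 70), ([376.0, 375.0], 322)] [([308.0, 142.0], 238), ([244.0, 244.0], 375)]
[376. 375.] [308. 142.] [0.7408 0.2186 0.1719] 0.0006
[[559, 290], [558, 420], [442, 424], [405, 290]]
[[0.2172, 0.3903], [0.5039, 0.5357], [0.6755, 0.3624], [0.4736, 0.1141]] [0.4676 0.3506 0.018 ] [0.377 0.322 0.244 0.32 ]
[[262, 207], [193, 223], [170, 190], [233, 178]]
[[0.5781, 0.202], [0.3808, 0.2155], [0.3969, 0.4474], [0.5944, 0.4301]] [0.4876 0.3237 0.018 ] [0.229 0.198 0.232 0.198]
dial [ 0.63560916 -0.04500503  0.061     ]
pan corners [[0.596, 0.049], [0.608, 0.181], [0.733, 0.158], [0.723, 0.028]]
dish corners [[0.404, 0.034], [0.393, 0.154], [0.493, 0.148], [0.497, 0.043]]
```

Emit:
drive_tool --plan '[{"tx": 0.6, "ty": -0.8, "tz": 0.6}, {"tx": 0.6, "ty": -1, "tz": 0.6}, {"tx": 0.6, "ty": -1, "tz": 0.6}, {"tx": 0.6, "ty": -1, "tz": 0.6}, {"tx": 0.6, "ty": -1, "tz": 0.6}, {"tx": 0.6, "ty": -1, "tz": 0.6}, {"tx": 0.6, "ty": -1, "tz": 0.6}, {"tx": 0.6, "ty": -1, "tz": 0.6}, {"tx": 0.6, "ty": -1, "tz": 0.6}, {"tx": 0.6, "ty": -1, "tz": 0.6}]' --jaw -1 --squeeze 40

```text
invalid input
```

Emit:
drive_tool --plan '[{"tx": 0.6, "ty": -1}, {"tx": 0.6, "ty": -1}, {"tx": 0.6, "ty": -1}, {"tx": 0.6, "ty": -1}, {"tx": 0.6, "ty": -1}, {"tx": 0.6, "ty": -1}, {"tx": 0.6, "ty": -1}, {}, {}, {}]'

```text
invalid input
```

Run:
```python
from h import *
im,p=snap('wrist','w1.png');o,_=ray(p,0,0);print(o.round(3),status.state()['eef_pos'])
```

```text
[0.079 0.626 0.373] [0.1531828  0.6056635  0.19597252]
```

View pics/w1.png

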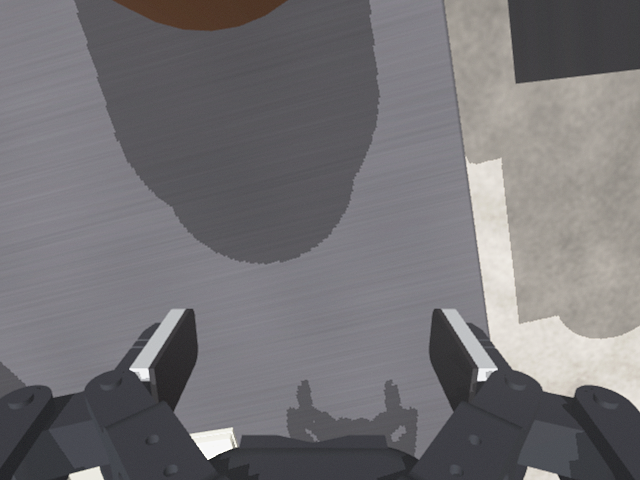

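The arm hasn't moved; the picture shows only table and fingers. I'll send rows with every field filled in.

Emit:
drive_tool --plan '[{"tx": 0.6, "ty": -0.8, "tz": 0.6, "ax": 0, "ay": 0, "az": 0}, {"tx": 0.6, "ty": -1, "tz": 0.6, "ax": 0, "ay": 0, "az": 0}, {"tx": 0.6, "ty": -1, "tz": 0.6, "ax": 0, "ay": 0, "az": 0}, {"tx": 0.6, "ty": -1, "tz": 0.6, "ax": 0, "ay": 0, "az": 0}, {"tx": 0.6, "ty": -1, "tz": 0.6, "ax": 0, "ay": 0, "az": 0}, {"tx": 0.6, "ty": -1, "tz": 0.6, "ax": 0, "ay": 0, "az": 0}, {"tx": 0.6, "ty": -1, "tz": 0.6, "ax": 0, "ay": 0, "az": 0}, {"tx": 0.6, "ty": -1, "tz": 0.6, "ax": 0, "ay": 0, "az": 0}, {"tx": 0.6, "ty": -1, "tz": 0.6, "ax": 0, "ay": 0, "az": 0}, {"tx": 0.6, "ty": -1, "tz": 0.6, "ax": 0, "ay": 0, "az": 0}]' --jaw -1 --squeeze 40

```text
clock: 1.13
eef_pos: [0.3036, 0.3595, 0.3471]
eef_rot: [0.388, 3.117, 0.0]
contact_force: [0.9, -0.5, -0.7]
opening: 0.0852
gripper_force: 0.0
```

Emit:
drive_tool --plan '[{"tx": 0.6, "ty": -1, "tz": 0, "ax": 0, "ay": 0, "az": 0}, {"tx": 0.6, "ty": -1, "tz": 0, "ax": 0, "ay": 0, "az": 0}, {"tx": 0.6, "ty": -1, "tz": 0, "ax": 0, "ay": 0, "az": 0}, {"tx": 0.6, "ty": -1, "tz": 0, "ax": 0, "ay": 0, "az": 0}, {"tx": 0.6, "ty": -1, "tz": 0, "ax": 0, "ay": 0, "az": 0}, {"tx": 0.6, "ty": -1, "tz": 0, "ax": 0, "ay": 0, "az": 0}, {"tx": 0.6, "ty": -1, "tz": 0, "ax": 0, "ay": 0, "az": 0}, {"tx": 0.6, "ty": -1, "tz": 0, "ax": 0, "ay": 0, "az": 0}, {"tx": 0.6, "ty": -1, "tz": 0, "ax": 0, "ay": 0, "az": 0}, {"tx": 0, "ty": 0, "tz": 0, "ax": 0, "ay": 0, "az": 0}]'

```text
clock: 1.97
eef_pos: [0.4411, 0.132, 0.3463]
eef_rot: [0.396, 3.114, -0.003]
contact_force: [0.3, 0.6, -0.1]
opening: 0.0853
gripper_force: 0.0
```

Run:
```python
from h import *
im,p=snap('wrist','w2.png');np.save('w2p.npy',p,allow_pickle=True)
print(onz(p,320,240,0),status.state()['eef_pos'])
```

```text
[0.53811261 0.11790398 0.        ] [0.43946443 0.13395195 0.3462083 ]
```

View pics/w2.png

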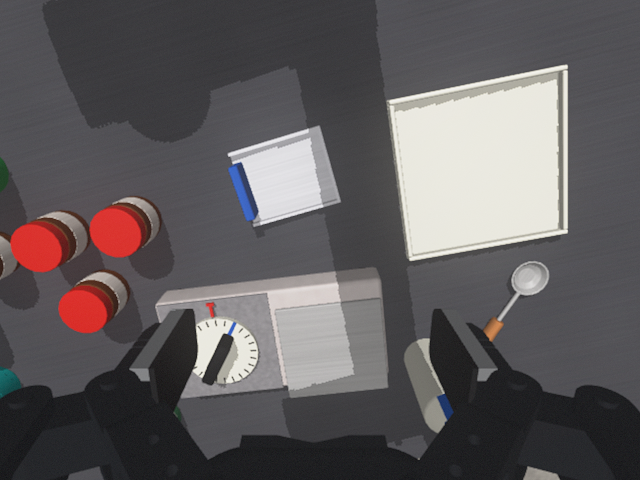

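The wrist view shows the dish's blue block at (243,191), the tray's corners at (388,101), (567,67), (568,232) and (410,259), and the pan's at (275,308), (380,299), (387,388) and (287,399). The red pointer is at (211,310), with the zero mark at (233,327).

Run:
```python
from h import *
p=np.load('w2p.npy',allow_pickle=True).item(); im=cv2.imread('pics/w2.png')[:,:,::-1].copy()
D,pd=snap('side');S,ps=snap('scene')
sz=lambda P:np.linalg.norm(P-np.roll(P,1,0),axis=1).round(4)
for n,q,z in(('tray',[(388,101),(567,67),(568,232),(410,259)],.018),('dish',[(229,153),(320,126),(340,201),(257,225)],.012),('pan',[(275,308),(380,299),(387,388),(287,399)],.086)):
    P=np.array([onz(p,*k,z)for k in q]); e=P[1]-P[0]; print(n,P[:,:2].round(4).tolist(),P.mean(0)[:2].round(4),sz(P),'edge dir',np.degrees(np.arctan2(e[1],e[0])).round(1), np.degrees(np.arctan2(*(P[2]-P[3])[[1,0]])).round(1))
bl=[b for b in blobs(im,*BLUE,amin=150)]
for b in bl:
    print(b[0],b[1])
b=min(bl,key=lambda b:np.hypot(*(b[0]-[243,191])))
r=cv2.minAreaRect(np.argwhere(b[2])[:,::-1].astype(np.float32)); print(r)
s=min(blobs(D,*BLUE),key=lambda t:np.hypot(*(t[0]-[244,244])))
print('block tri',tri(ray(p,*b[0]),ray(pd,*s[0])))
s=min(blobs(S,*BLUE),key=lambda t:np.hypot(*(t[0]-[391,258])))
print('block tri scene',tri(ray(p,*b[0]),ray(ps,*s[0])))
q=cv2.boxPoints(r);print([onz(p,*k,.04)[:2].round(4).tolist() for k in q],onz(p,*b[0],.035))
# heights of corners: tray corner & pan corner wrist vs scene
for n,a,c in(('tray',(388,101),(473,299)),('tray',(567,67),(543,353)),('pan',(275,308),(354,293)),('pan',(380,299),(397,333)),('pan4',(387,388),(351,367))):
    print(n,tri(ray(p,*a),ray(ps,*c)))
```

```text
tray [[0.3833, 0.2402], [0.3983, 0.4487], [0.6026, 0.4372], [0.5884, 0.2296]] [0.4931 0.3389] [0.2054 0.2091 0.2046 0.2081] edge dir 85.9 86.1
dish [[0.3945, 0.0364], [0.3912, 0.1548], [0.4889, 0.1569], [0.4931, 0.0431]] [0.4419 0.0978] [0.0989 0.1184 0.0977 0.1139] edge dir 91.6 92.1
pan [[0.5806, 0.0497], [0.6004, 0.1752], [0.7279, 0.1584], [0.7123, 0.028]] [0.6553 0.1028] [0.1335 0.1271 0.1287 0.1313] edge dir 81.0 83.2
[241.09363296 192.03745318] [228 163  27  58 534]
[445.44270833 405.77083333] [438 394  16  26 192]
((240.91790771484375, 192.19515991210938), (57.899810791015625, 13.407203674316406), 74.93151092529297)
block tri (array([0.44377782, 0.03860971, 0.0226865 ]), np.float64(0.00040268890184378856))
block tri scene (array([0.44048018, 0.04273598, 0.04644648]), np.float64(0.0024380634675181404))
[[0.4069, 0.0357], [0.4068, 0.0519], [0.4774, 0.0491], [0.4777, 0.0321]] [0.44207843 0.04136194 0.035     ]
tray (array([0.38166236, 0.24504822, 0.01468525]), np.float64(0.009179525163125767))
tray (array([0.39810316, 0.44052719, 0.03023518]), np.float64(0.002051448940823097))
pan (array([0.58862535, 0.04502725, 0.06983579]), np.float64(0.0016568471394199486))
pan (array([0.60420847, 0.17757944, 0.07779748]), np.float64(0.004038158837764968))
pan4 (array([0.73158667, 0.15758013, 0.08189149]), np.float64(0.0017562270339807804))
```

Emit:
drive_tool --plan '[{"tx": 0.1, "ty": -0.9, "tz": -0.5, "ax": 0, "ay": 0, "az": 0.72}, {"tx": 0, "ty": -0.9, "tz": -0.5, "ax": 0, "ay": 0, "az": 0.72}, {"tx": 0, "ty": -0.9, "tz": -0.5, "ax": 0, "ay": 0, "az": 0.72}, {"tx": 0, "ty": -0.9, "tz": -0.5, "ax": 0, "ay": 0, "az": 0.72}, {"tx": 0, "ty": 0, "tz": -0.9, "ax": 0, "ay": 0, "az": 0}, {"tx": 0, "ty": 0, "tz": -0.9, "ax": 0, "ay": 0, "az": 0}, {"tx": 0, "ty": 0, "tz": -0.9, "ax": 0, "ay": 0, "az": 0}, {"tx": 0, "ty": 0, "tz": -0.9, "ax": 0, "ay": 0, "az": 0}, {"tx": 0, "ty": 0, "tz": -0.9, "ax": 0, "ay": 0, "az": 0}, {"tx": 0, "ty": 0, "tz": -0.9, "ax": 0, "ay": 0, "az": 0}]'

```text
clock: 2.95
eef_pos: [0.4403, 0.0473, 0.1607]
eef_rot: [-0.066, 3.14, 0.0]
contact_force: [-0.3, 0.8, -1.1]
opening: 0.0853
gripper_force: 0.0
```

Run:
```python
from h import *
s=status.state();print(s['eef_pos'],s['eef_rot'])
im,p=snap('wrist','w3.png')
for b in blobs(im,*BLUE,amin=150):
    r=cv2.minAreaRect(np.argwhere(b[2])[:,::-1].astype(np.float32));print(b[0],r,[onz(p,*k,.04)[:2].round(4).tolist() for k in cv2.boxPoints(r)])
```

```text
[0.44032991 0.04730011 0.16069008] [-6.64385395e-02  3.14022745e+00  3.56026690e-04]
[303.678327   210.65779468] ((304.0, 211.0), (92.0, 14.0), 90.0) [[0.4051, 0.0353], [0.4046, 0.0456], [0.4768, 0.0486], [0.4773, 0.0375]]
```

Emit:
drive_tool --plan '[{"tx": 0, "ty": -0.2, "tz": -0.8, "ax": 0, "ay": 0, "az": 0}, {"tx": 0, "ty": 0, "tz": -0.9, "ax": 0, "ay": 0, "az": 0}, {"tx": 0, "ty": 0, "tz": -0.9, "ax": 0, "ay": 0, "az": 0}, {"tx": 0, "ty": 0, "tz": -0.9, "ax": 0, "ay": 0, "az": 0}, {"tx": 0, "ty": 0, "tz": -0.8, "ax": 0, "ay": 0, "az": 0}, {"tx": 0, "ty": 0, "tz": -0.6, "ax": 0, "ay": 0, "az": 0}, {"tx": 0, "ty": 0, "tz": -0.6, "ax": 0, "ay": 0, "az": 0}, {"tx": 0, "ty": 0, "tz": -0.4, "ax": 0, "ay": 0, "az": 0}, {"tx": 0, "ty": 0, "tz": 0, "ax": 0, "ay": 0, "az": 0}, {"tx": 0, "ty": 0, "tz": 0, "ax": 0, "ay": 0, "az": 0}]'

```text
clock: 3.83
eef_pos: [0.4409, 0.0417, 0.0141]
eef_rot: [0.065, -3.141, -0.0]
contact_force: [0.3, 0.7, -0.6]
opening: 0.0856
gripper_force: 0.0
```

Emit:
drive_tool --plan '[{"tx": 0, "ty": 0, "tz": 0, "ax": 0, "ay": 0, "az": 0}, {"tx": 0, "ty": 0, "tz": 0, "ax": 0, "ay": 0, "az": 0}, {"tx": 0, "ty": 0, "tz": 0, "ax": 0, "ay": 0, "az": 0}, {"tx": 0, "ty": 0, "tz": 0, "ax": 0, "ay": 0, "az": 0}, {"tx": 0, "ty": 0, "tz": 0, "ax": 0, "ay": 0, "az": 0}, {"tx": 0, "ty": 0, "tz": 0, "ax": 0, "ay": 0, "az": 0}, {"tx": 0, "ty": 0, "tz": 0, "ax": 0, "ay": 0, "az": 0}, {"tx": 0, "ty": 0, "tz": 0, "ax": 0, "ay": 0, "az": 0}, {"tx": 0, "ty": 0, "tz": 0, "ax": 0, "ay": 0, "az": 0}, {"tx": 0, "ty": 0, "tz": 0, "ax": 0, "ay": 0, "az": 0}]' --jaw 1 --squeeze 60

```text
clock: 4.67
eef_pos: [0.4407, 0.0409, 0.0138]
eef_rot: [0.063, -3.141, -0.0]
contact_force: [-0.7, -0.4, -0.7]
opening: -0.0001
gripper_force: 0.0
```

Run:
```python
from h import *
s=status.state();print(s['opening'],s['gripper_force'])
a,_=snap('wrist');b,_=snap('side')
b=cv2.resize(b[180:300,160:320],(640,480))
cv2.imwrite('pics/c4.png',cv2.resize(np.hstack([a,b]),(800,300))[:,:,::-1])
```

```text
-6.503792010466606e-05 0.0
```

View pics/c4.png

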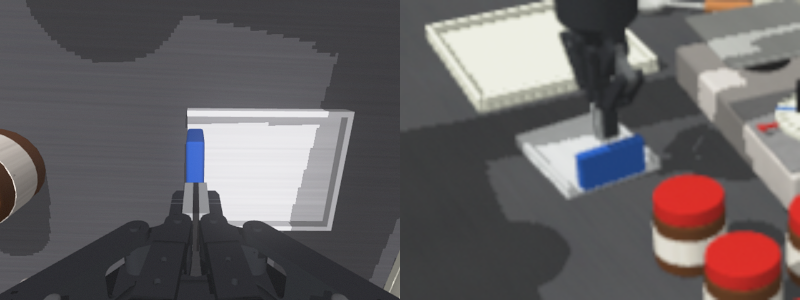

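The fingers shut on nothing. In the side crop they stand above or behind the block, which is undamaged. I'll check the geometry.

Run:
```python
from h import *
s=status.state();t=s['eef_pos'];print(t)
D,pd=snap('side');S,ps=snap('scene');W,pw=snap('wrist')
for n,p in(('side',pd),('scene',ps),('wrist',pw)): print(n,proj(p,t),proj(p,t+[0,0,.05]))
for n,I,p in(('side',D,pd),('scene',S,ps),('wrist',W,pw)):
    for b in blobs(I,*BLUE,amin=15): print(n,b[0].round(1),b[1])
c=[cv2.resize(D[190:270,200:300],(400,320)),cv2.resize(S[220:300,340:440],(400,320),)]
cv2.imwrite('pics/c5.png',np.hstack(c)[:,:,::-1])
```

```text
[0.44071623 0.04089104 0.01375111]
side [242.69744309 247.47081689] [241.28826824 229.66511906]
scene [389.44387142 265.18959641] [391.93281495 254.40236298]
wrist [310.39499686 275.05334511] [309.57973957 330.41787845]
side [308.  142.4] [300 133  19  25 238]
side [243.9 244.5] [231 234  27  22 374]
scene [375.5 375.1] [365 360  22  31 312]
wrist [311.7 249.7] [ 298  206   29   86 2335]
```

View pics/c5.png

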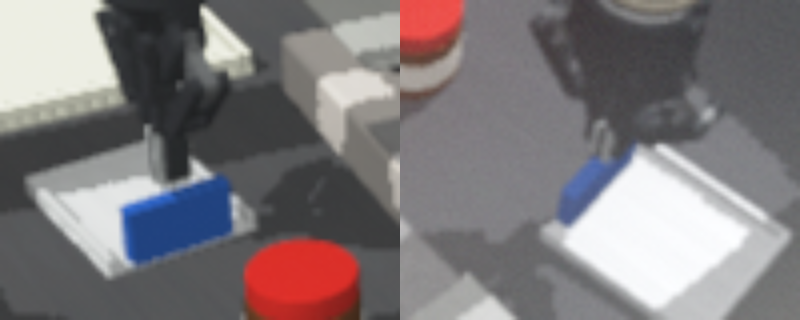

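Projecting the reported TCP, then finding the tips in the side view (243,234) and the scene view (390,257), puts the real fingertips about 36 mm above the reported TCP. They are just above the block. I'll open and go 25 mm lower, watching the force.

Emit:
drive_tool --plan '[{"tx": 0, "ty": 0, "tz": 0, "ax": 0, "ay": 0, "az": 0}, {"tx": 0, "ty": 0, "tz": 0, "ax": 0, "ay": 0, "az": 0}, {"tx": 0, "ty": 0, "tz": 0, "ax": 0, "ay": 0, "az": 0}, {"tx": 0, "ty": 0, "tz": 0, "ax": 0, "ay": 0, "az": 0}, {"tx": 0, "ty": 0, "tz": 0, "ax": 0, "ay": 0, "az": 0}, {"tx": 0, "ty": 0, "tz": 0, "ax": 0, "ay": 0, "az": 0}, {"tx": 0, "ty": 0, "tz": -0.3, "ax": 0, "ay": 0, "az": 0}, {"tx": 0, "ty": 0, "tz": -0.3, "ax": 0, "ay": 0, "az": 0}, {"tx": 0, "ty": 0, "tz": -0.3, "ax": 0, "ay": 0, "az": 0}, {"tx": 0, "ty": 0, "tz": -0.1, "ax": 0, "ay": 0, "az": 0}]' --jaw -1

```text
clock: 5.75
eef_pos: [0.44, 0.041, -0.0126]
eef_rot: [0.063, -3.139, -0.001]
contact_force: [-0.1, 0.1, 0.2]
opening: 0.0855
gripper_force: 0.0
```

Run:
```python
from h import *
s=status.state();t=s['eef_pos'];print(t,s['opening'],s['contact_force'])
D,pd=snap('side');S,ps=snap('scene')
for n,p in(('side',pd),('scene',ps)): print(n,proj(p,t),proj(p,t+[0,0,.05]))
c=[cv2.resize(D[190:270,200:300],(400,320)),cv2.resize(S[220:300,340:440],(400,320),)]
cv2.imwrite('pics/c6.png',np.hstack(c)[:,:,::-1])
```

```text
[ 0.44000655  0.04096443 -0.01260721] 0.08547068605221775 [-0.13202663  0.0588292   0.1588809 ]
side [243.14190879 256.62098982] [241.75827639 239.21507683]
scene [388.3890392  270.44128778] [390.79893165 260.01922066]
```

View pics/c6.png

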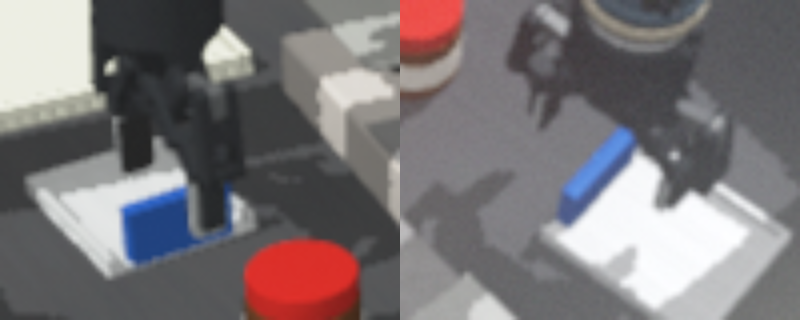

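This confirms it: the fingers straddle the block, and the tips sit about 36 mm above the reported z. I'll lower 10 mm more and close.

Emit:
drive_tool --plan '[{"tx": 0, "ty": 0, "tz": -0.2, "ax": 0, "ay": 0, "az": 0}, {"tx": 0, "ty": 0, "tz": -0.2, "ax": 0, "ay": 0, "az": 0}, {"tx": 0, "ty": 0, "tz": 0, "ax": 0, "ay": 0, "az": 0}, {"tx": 0, "ty": 0, "tz": 0, "ax": 0, "ay": 0, "az": 0}, {"tx": 0, "ty": 0, "tz": 0, "ax": 0, "ay": 0, "az": 0}, {"tx": 0, "ty": 0, "tz": 0, "ax": 0, "ay": 0, "az": 0}, {"tx": 0, "ty": 0, "tz": 0, "ax": 0, "ay": 0, "az": 0}, {"tx": 0, "ty": 0, "tz": 0, "ax": 0, "ay": 0, "az": 0}, {"tx": 0, "ty": 0, "tz": 0, "ax": 0, "ay": 0, "az": 0}, {"tx": 0, "ty": 0, "tz": 0, "ax": 0, "ay": 0, "az": 0}]' --jaw 1 --squeeze 60

```text
clock: 6.68
eef_pos: [0.4409, 0.0409, -0.0209]
eef_rot: [-0.063, 3.14, -0.0]
contact_force: [0.1, -0.2, 4.8]
opening: 0.0108
gripper_force: 59.1
```

Emit:
drive_tool --plan '[{"tx": 0, "ty": 0, "tz": 0.3, "ax": 0, "ay": 0, "az": 0}, {"tx": 0, "ty": 0, "tz": 0.6, "ax": 0, "ay": 0, "az": 0}, {"tx": 0, "ty": 0, "tz": 0.8, "ax": 0, "ay": 0, "az": 0}, {"tx": 0, "ty": 0, "tz": 0.8, "ax": 0, "ay": 0, "az": 0}, {"tx": 0, "ty": 0, "tz": 0.8, "ax": 0, "ay": 0, "az": 0}, {"tx": 0, "ty": 0, "tz": 0.8, "ax": 0, "ay": 0, "az": 0}, {"tx": 0, "ty": 0, "tz": 0.8, "ax": 0, "ay": 0, "az": 0}, {"tx": 0, "ty": 0, "tz": 0.6, "ax": 0, "ay": 0, "az": 0}, {"tx": 0, "ty": 0, "tz": 0.3, "ax": 0, "ay": 0, "az": 0}, {"tx": 0, "ty": 0, "tz": 0, "ax": 0, "ay": 0, "az": 0}]'

```text
clock: 7.52
eef_pos: [0.4416, 0.0408, 0.1253]
eef_rot: [-0.063, 3.137, -0.001]
contact_force: [-0.0, -0.6, -1.7]
opening: 0.0112
gripper_force: 58.6
```

Emit:
drive_tool --plan '[{"tx": 0.4, "ty": 0, "tz": 0, "ax": 0, "ay": 0, "az": -0.1}, {"tx": 0.8, "ty": 0, "tz": 0, "ax": 0, "ay": 0, "az": -0.2}, {"tx": 1, "ty": 0, "tz": 0, "ax": 0, "ay": 0, "az": -0.2}, {"tx": 1, "ty": 0, "tz": 0, "ax": 0, "ay": 0, "az": -0.2}, {"tx": 1, "ty": 0.1, "tz": 0, "ax": 0, "ay": 0, "az": -0.2}, {"tx": 1, "ty": 0.1, "tz": 0, "ax": 0, "ay": 0, "az": -0.2}, {"tx": 1, "ty": 0.1, "tz": 0, "ax": 0, "ay": 0, "az": -0.2}, {"tx": 0.9, "ty": 0, "tz": 0, "ax": 0, "ay": 0, "az": -0.2}, {"tx": 0.8, "ty": 0, "tz": 0, "ax": 0, "ay": 0, "az": -0.2}, {"tx": 0.5, "ty": 0, "tz": 0, "ax": 0, "ay": 0, "az": -0.1}]'

```text
clock: 8.35
eef_pos: [0.6529, 0.0483, 0.1214]
eef_rot: [-0.221, -3.133, 0.0]
contact_force: [0.3, -0.1, -1.2]
opening: 0.011
gripper_force: 58.5
```

Run:
```python
from h import *
s=status.state();print(s['eef_pos'],s['eef_rot'],s['opening'],s['contact_force'])
D,pd=snap('side');S,ps=snap('scene')
c=[cv2.resize(D[100:280,210:390],(400,400)),cv2.resize(S[200:400,260:460],(400,400),)]
cv2.imwrite('pics/c7.png',np.hstack(c)[:,:,::-1])
```

```text
[0.65294779 0.04832407 0.12138103] [-2.21477147e-01 -3.13290271e+00  1.41914282e-05] 0.011013107034711199 [ 0.33111836 -0.10815038 -1.20090439]
```

View pics/c7.png

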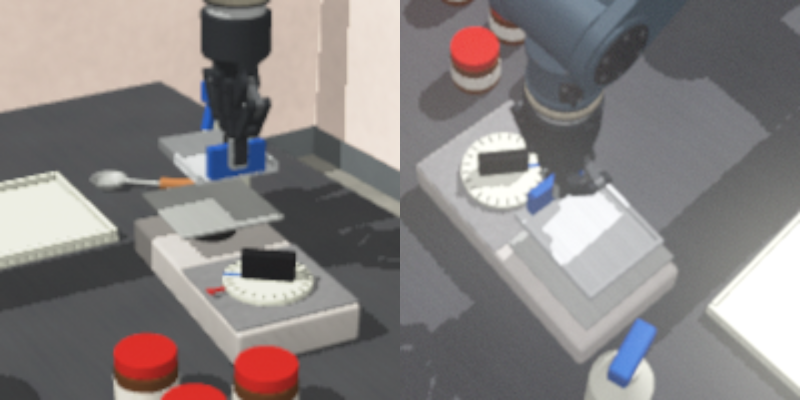

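Emit:
drive_tool --plan '[{"tx": 0, "ty": 0, "tz": -0.4, "ax": 0, "ay": 0, "az": 0}, {"tx": 0, "ty": 0, "tz": -0.4, "ax": 0, "ay": 0, "az": 0}, {"tx": 0, "ty": 0, "tz": -0.4, "ax": 0, "ay": 0, "az": 0}, {"tx": 0, "ty": 0, "tz": -0.4, "ax": 0, "ay": 0, "az": 0}, {"tx": 0, "ty": 0, "tz": -0.3, "ax": 0, "ay": 0, "az": 0}, {"tx": 0, "ty": 0, "tz": -0.2, "ax": 0, "ay": 0, "az": 0}, {"tx": 0, "ty": 0, "tz": -0.2, "ax": 0, "ay": 0, "az": 0}, {"tx": 0, "ty": 0, "tz": -0.1, "ax": 0, "ay": 0, "az": 0}, {"tx": 0, "ty": 0, "tz": 0, "ax": 0, "ay": 0, "az": 0}, {"tx": 0, "ty": 0, "tz": 0, "ax": 0, "ay": 0, "az": 0}]'

```text
clock: 9.28
eef_pos: [0.6509, 0.0484, 0.064]
eef_rot: [0.219, 3.133, 0.0]
contact_force: [-0.7, -0.0, -0.6]
opening: 0.0107
gripper_force: 58.6
```

Run:
```python
from h import *
s=status.state();print(s['eef_pos'],s['contact_force'])
im,p=snap('wrist','w8.png')
S,ps=snap('scene')
c=[cv2.resize(im,(400,300)),cv2.resize(S[240:390,260:460],(400,300))]
cv2.imwrite('pics/c8.png',np.hstack(c)[:,:,::-1])
```

```text
[0.6509482  0.04839666 0.06402287] [-0.66856364 -0.02051941 -0.6228726 ]
```

View pics/c8.png

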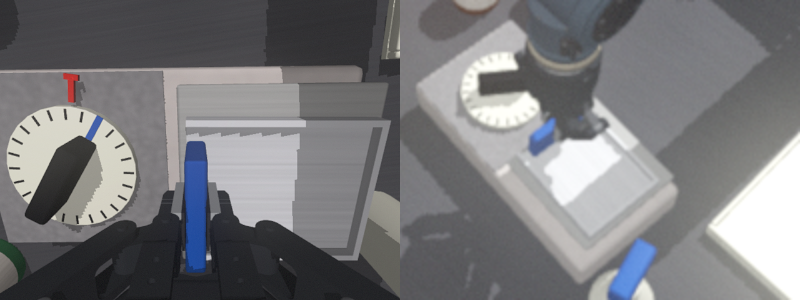

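Run:
```python
from h import *
p=camera_params('wrist')
for k,z in(((284,136),.086),((619,133),.086),((296,192),.1),((623,193),.1),((572,416),.1)): print(onz(p,*k,z).round(4))
print('dial c',onz(p,114,265,.061))
W=cv2.imread('pics/w8.png')[:,:,::-1].copy()
for b in blobs(W,*BLUE,amin=60): print(b[0],b[1])
```

```text
[0.5843 0.0482 0.086 ]
[0.6007 0.1728 0.086 ]
[0.6033 0.0504 0.1   ]
[0.6199 0.166  0.1   ]
[0.7165 0.1532 0.1   ]
dial c [ 0.63405754 -0.04456565  0.061     ]
[150.26024096 204.56626506] [137 185  27  40 415]
[312.75717046 333.55565463] [ 295  227   37  209 6729]
```

Dish centre measures (0.660,0.102) against pan centre (0.657,0.102), with the edges parallel. I'll release.

Emit:
drive_tool --plan '[{"tx": 0, "ty": 0, "tz": -0.1, "ax": 0, "ay": 0, "az": 0}, {"tx": 0, "ty": 0, "tz": -0.1, "ax": 0, "ay": 0, "az": 0}, {"tx": 0, "ty": 0, "tz": -0.1, "ax": 0, "ay": 0, "az": 0}, {"tx": 0, "ty": 0, "tz": 0, "ax": 0, "ay": 0, "az": 0}, {"tx": 0, "ty": 0, "tz": 0, "ax": 0, "ay": 0, "az": 0}, {"tx": 0, "ty": 0, "tz": 0, "ax": 0, "ay": 0, "az": 0}, {"tx": 0, "ty": 0, "tz": 0, "ax": 0, "ay": 0, "az": 0}, {"tx": 0, "ty": 0, "tz": 0, "ax": 0, "ay": 0, "az": 0}, {"tx": 0, "ty": 0, "tz": 0, "ax": 0, "ay": 0, "az": 0}, {"tx": 0, "ty": 0, "tz": 0, "ax": 0, "ay": 0, "az": 0}]'

```text
clock: 10.22
eef_pos: [0.6512, 0.0484, 0.0565]
eef_rot: [0.22, 3.133, 0.0]
contact_force: [1.3, 0.3, 1.1]
opening: 0.011
gripper_force: 58.9
```

Emit:
drive_tool --plan '[{"tx": 0, "ty": 0, "tz": 0, "ax": 0, "ay": 0, "az": 0}, {"tx": 0, "ty": 0, "tz": 0, "ax": 0, "ay": 0, "az": 0}, {"tx": 0, "ty": 0, "tz": 0, "ax": 0, "ay": 0, "az": 0}, {"tx": 0, "ty": 0, "tz": 0, "ax": 0, "ay": 0, "az": 0}, {"tx": 0, "ty": 0, "tz": 0, "ax": 0, "ay": 0, "az": 0}, {"tx": 0, "ty": 0, "tz": 0.5, "ax": 0, "ay": 0, "az": 0}, {"tx": 0, "ty": 0, "tz": 1, "ax": 0, "ay": 0, "az": 0}, {"tx": 0, "ty": 0, "tz": 1, "ax": 0, "ay": 0, "az": 0}, {"tx": 0, "ty": 0, "tz": 1, "ax": 0, "ay": 0, "az": 0}, {"tx": 0, "ty": 0, "tz": 1, "ax": 0, "ay": 0, "az": 0}]' --jaw -0.2

```text
clock: 11.05
eef_pos: [0.6507, 0.0484, 0.1709]
eef_rot: [0.219, 3.133, -0.0]
contact_force: [0.8, -0.7, -0.1]
opening: 0.0511
gripper_force: 0.0
```

Run:
```python
from h import *
ps=camera_params('scene');pd=camera_params('side')
for z in(0,.01,.02,.03,.04): print(z,proj(pd,[.44,-.008,z]).round(1),proj(ps,[.44,.09,z]).round(1))
import itertools
S,_=snap('scene');D,_=snap('side');W,pw=snap('wrist')
a=blobs(S,*RED);b=blobs(D,*RED)
for x in a:
    for y in b:
        P,g=tri(ray(ps,*x[0]),ray(pd,*y[0]))
        if g<.006 and .04<P[2]<.09: print(P.round(4),round(g,4))
# pointer: small red in wrist / pictures
print([(t[0].round(),t[1]) for t in blobs(W,*RED,amin=20)])
cv2.imwrite('pics/w9.png',W[:,:,::-1])
```

```text
0 [251.8 261.6] [404.3 279.2]
0.01 [251.5 258.1] [404.9 277.2]
0.02 [251.3 254.5] [405.5 275.1]
0.03 [251.  250.9] [406.1 273. ]
0.04 [250.8 247.3] [406.7 270.9]
[ 0.4427 -0.3181  0.0608] 0.0013
[ 0.5313 -0.4043  0.0606] 0.0015
[ 0.4417 -0.2157  0.0609] 0.0024
[ 0.5319 -0.1966  0.0614] 0.0024
[(array([232., 137.]), array([222, 124,  22,  28, 195], dtype=int32))]
```

Emit:
drive_tool --plan '[{"tx": -1, "ty": -0.8, "tz": 0.6, "ax": 0, "ay": 0, "az": 0.14}, {"tx": -1, "ty": -0.8, "tz": 0.6, "ax": 0, "ay": 0, "az": 0.14}, {"tx": -1, "ty": -0.8, "tz": 0.6, "ax": 0, "ay": 0, "az": 0.14}, {"tx": -1, "ty": -0.8, "tz": 0.6, "ax": 0, "ay": 0, "az": 0.14}, {"tx": -1, "ty": -0.8, "tz": 0.6, "ax": 0, "ay": 0, "az": 0.14}, {"tx": -1, "ty": -0.8, "tz": 0.6, "ax": 0, "ay": 0, "az": 0.14}, {"tx": -1, "ty": -0.9, "tz": 0.6, "ax": 0, "ay": 0, "az": 0.14}, {"tx": -1, "ty": -0.9, "tz": 0.5, "ax": 0, "ay": 0, "az": 0.14}, {"tx": -1, "ty": -0.9, "tz": 0.5, "ax": 0, "ay": 0, "az": 0.14}, {"tx": -1, "ty": -0.9, "tz": 0.5, "ax": 0, "ay": 0, "az": 0.14}]' --jaw -1

```text
clock: 12.03
eef_pos: [0.3987, -0.1617, 0.3112]
eef_rot: [0.002, -3.14, -0.002]
contact_force: [1.0, -0.0, -0.2]
opening: 0.0852
gripper_force: 0.0
```

```bash
cat >> h.py <<'E'
def jars(n='wrist',z=.068,f=None):
    """lid-top centres: fit ellipse to red blob after projecting its contour onto lid-top plane; returns world xy, r"""
    im,p=snap(n,f); out=[]
    for b in blobs(im,*RED,amin=900):
        c=max(cv2.findContours(b[2].astype(np.uint8),0,1)[0],key=cv2.contourArea)[:,0]
        P=np.array([onz(p,*k,z)[:2] for k in c]); (x,y),r=cv2.minEnclosingCircle((P*1000).astype(np.float32))
        # blob = disc at z=.068 + sheared disc at .052 (farther from camera); centroid at mid-height
        out.append((onz(p,*b[0],.0615)[:2].round(4).tolist(),round(r,1),b[1][:4].tolist()))
    return out
E
python3 - <<'E'
from h import *
s=status.state();print(s['eef_pos'])
for j in jars(f='w10.png'): print(j)
S,ps=snap('scene');D,pd=snap('side')
a=blobs(S,*RED);b=blobs(D,*RED)
for x in a:
    for y in b:
        P,g=tri(ray(ps,*x[0]),ray(pd,*y[0]))
        if g<.006 and .04<P[2]<.09: print(P.round(4),round(g,4))
cv2.imwrite('pics/s10.png',S[:,:,::-1])
E
```

```text
[ 0.3986541  -0.16172151  0.31119036]
([0.4403, -0.2115], 32.8, [238, 192, 57, 57])
([0.4429, -0.3155], 33.4, [142, 194, 62, 58])
([0.4461, -0.1117], 32.2, [329, 197, 57, 57])
([0.5314, -0.4008], 35.2, [77, 269, 60, 53])
([0.5329, -0.193], 33.6, [258, 271, 54, 53])
[ 0.4426 -0.3181  0.0608] 0.0013
[ 0.5313 -0.4042  0.0606] 0.0018
[ 0.4401 -0.2146  0.0612] 0.0015
[ 0.4455 -0.1144  0.0613] 0.0016
[ 0.532  -0.1964  0.0613] 0.0024
```

Emit:
drive_tool --plan '[{"tx": 0.5, "ty": 0.5, "tz": -0.8, "ax": 0, "ay": 0, "az": 0}, {"tx": 0.5, "ty": 0.5, "tz": -0.8, "ax": 0, "ay": 0, "az": 0}, {"tx": 0.5, "ty": 0.5, "tz": -0.8, "ax": 0, "ay": 0, "az": 0}, {"tx": 0.4, "ty": 0.45, "tz": -0.8, "ax": 0, "ay": 0, "az": 0}, {"tx": 0, "ty": 0, "tz": -0.8, "ax": 0, "ay": 0, "az": 0}, {"tx": 0, "ty": 0, "tz": -0.8, "ax": 0, "ay": 0, "az": 0}, {"tx": 0, "ty": 0, "tz": -0.8, "ax": 0, "ay": 0, "az": 0}, {"tx": 0, "ty": 0, "tz": -0.8, "ax": 0, "ay": 0, "az": 0}, {"tx": 0, "ty": 0, "tz": -0.8, "ax": 0, "ay": 0, "az": 0}, {"tx": 0, "ty": 0, "tz": -0.8, "ax": 0, "ay": 0, "az": 0}]'

```text
clock: 13.02
eef_pos: [0.448, -0.1111, 0.1094]
eef_rot: [0.002, -3.14, -0.002]
contact_force: [-0.8, 0.2, 0.9]
opening: 0.0854
gripper_force: 0.0
```

Emit:
drive_tool --plan '[{"tx": 0, "ty": 0, "tz": -0.6, "ax": 0, "ay": 0, "az": 0}, {"tx": 0, "ty": 0, "tz": -0.5, "ax": 0, "ay": 0, "az": 0}, {"tx": 0, "ty": 0, "tz": -0.4, "ax": 0, "ay": 0, "az": 0}, {"tx": 0, "ty": 0, "tz": -0.4, "ax": 0, "ay": 0, "az": 0}, {"tx": 0, "ty": 0, "tz": -0.4, "ax": 0, "ay": 0, "az": 0}, {"tx": 0, "ty": 0, "tz": -0.4, "ax": 0, "ay": 0, "az": 0}, {"tx": 0, "ty": 0, "tz": -0.3, "ax": 0, "ay": 0, "az": 0}, {"tx": 0, "ty": 0, "tz": -0.3, "ax": 0, "ay": 0, "az": 0}, {"tx": 0, "ty": 0, "tz": -0.3, "ax": 0, "ay": 0, "az": 0}, {"tx": 0, "ty": 0, "tz": -0.3, "ax": 0, "ay": 0, "az": 0}]'

```text
clock: 13.85
eef_pos: [0.4484, -0.1124, 0.013]
eef_rot: [0.001, -3.141, -0.0]
contact_force: [-0.5, 0.3, -0.1]
opening: 0.0852
gripper_force: 0.0
```

Emit:
drive_tool --plan '[{"tx": 0, "ty": 0, "tz": -0.3, "ax": 0, "ay": 0, "az": 0}, {"tx": 0, "ty": 0, "tz": -0.3, "ax": 0, "ay": 0, "az": 0}, {"tx": 0, "ty": 0, "tz": -0.2, "ax": 0, "ay": 0, "az": 0}, {"tx": 0, "ty": 0, "tz": -0.2, "ax": 0, "ay": 0, "az": 0}, {"tx": 0, "ty": 0, "tz": -0.1, "ax": 0, "ay": 0, "az": 0}, {"tx": 0, "ty": 0, "tz": -0.1, "ax": 0, "ay": 0, "az": 0}, {"tx": 0, "ty": 0, "tz": 0, "ax": 0, "ay": 0, "az": 0}, {"tx": 0, "ty": 0, "tz": 0, "ax": 0, "ay": 0, "az": 0}, {"tx": 0, "ty": 0, "tz": 0, "ax": 0, "ay": 0, "az": 0}, {"tx": 0, "ty": 0, "tz": 0, "ax": 0, "ay": 0, "az": 0}]'

```text
clock: 14.68
eef_pos: [0.4485, -0.113, -0.0159]
eef_rot: [-0.0, 3.141, -0.0]
contact_force: [-0.6, -0.2, 0.2]
opening: 0.0859
gripper_force: 0.0
```

Emit:
drive_tool --plan '[{"tx": 0, "ty": 0, "tz": 0, "ax": 0, "ay": 0, "az": 0}, {"tx": 0, "ty": 0, "tz": 0, "ax": 0, "ay": 0, "az": 0}, {"tx": 0, "ty": 0, "tz": 0, "ax": 0, "ay": 0, "az": 0}, {"tx": 0, "ty": 0, "tz": 0, "ax": 0, "ay": 0, "az": 0}, {"tx": 0, "ty": 0, "tz": 0, "ax": 0, "ay": 0, "az": 0}, {"tx": 0, "ty": 0, "tz": 0, "ax": 0, "ay": 0, "az": 0}, {"tx": 0, "ty": 0, "tz": 0, "ax": 0, "ay": 0, "az": 0}, {"tx": 0, "ty": 0, "tz": 0, "ax": 0, "ay": 0, "az": 0}, {"tx": 0, "ty": 0, "tz": 0, "ax": 0, "ay": 0, "az": 0}, {"tx": 0, "ty": 0, "tz": 0, "ax": 0, "ay": 0, "az": 0}]' --jaw 1 --squeeze 50

```text
clock: 15.52
eef_pos: [0.4484, -0.113, -0.0156]
eef_rot: [-0.0, 3.141, -0.001]
contact_force: [-1.3, 0.1, 5.5]
opening: 0.0627
gripper_force: 53.9
```

Emit:
drive_tool --plan '[{"tx": 0, "ty": 0, "tz": 0.3, "ax": 0, "ay": 0, "az": 0}, {"tx": 0, "ty": 0, "tz": 0.8, "ax": 0, "ay": 0, "az": 0}, {"tx": 0, "ty": 0, "tz": 1, "ax": 0, "ay": 0, "az": 0}, {"tx": 0, "ty": 0, "tz": 1, "ax": 0, "ay": 0, "az": 0}, {"tx": 0, "ty": 0, "tz": 1, "ax": 0, "ay": 0, "az": 0}, {"tx": 0, "ty": 0, "tz": 1, "ax": 0, "ay": 0, "az": 0}, {"tx": 0, "ty": 0, "tz": 0.6, "ax": 0, "ay": 0, "az": 0}, {"tx": 0, "ty": 0, "tz": 0.3, "ax": 0, "ay": 0, "az": 0}, {"tx": 0, "ty": 0, "tz": 0, "ax": 0, "ay": 0, "az": 0}, {"tx": 0, "ty": 0, "tz": 0, "ax": 0, "ay": 0, "az": 0}]'

```text
clock: 16.35
eef_pos: [0.4477, -0.1126, 0.1335]
eef_rot: [0.0, -3.141, -0.0]
contact_force: [-0.2, -0.8, -3.6]
opening: 0.0626
gripper_force: 55.9
```

```bash
cat >> h.py <<'E'
def weigh(n=8):
    F=[]
    for i in range(n):
        get_image('side'); F.append(status.state()['contact_force'])
    F=np.array(F); print('weigh',F.mean(0).round(2),F.std(0).round(2),status.state()['opening'],status.state()['eef_pos'].round(4))
E
python3 -c "
from h import *
weigh()"
```

```text
weigh [ 0.06  0.14 -3.33] [0.41 0.49 0.37] 0.06286357554450514 [ 0.4479 -0.1127  0.1332]
```

Jar D weighs about 3.3 N, so it is full. I'll carry it towards the tray and look at the tray from above on the way.

Emit:
drive_tool --plan '[{"tx": -0.2, "ty": 0.5, "tz": 0.4, "ax": 0, "ay": 0, "az": 0}, {"tx": -0.2, "ty": 0.8, "tz": 0.4, "ax": 0, "ay": 0, "az": 0}, {"tx": -0.2, "ty": 1, "tz": 0.4, "ax": 0, "ay": 0, "az": 0}, {"tx": -0.2, "ty": 1, "tz": 0.4, "ax": 0, "ay": 0, "az": -0.1}, {"tx": -0.2, "ty": 1, "tz": 0.4, "ax": 0, "ay": 0, "az": -0.1}, {"tx": -0.2, "ty": 1, "tz": 0.4, "ax": 0, "ay": 0, "az": -0.1}, {"tx": -0.2, "ty": 1, "tz": 0.4, "ax": 0, "ay": 0, "az": -0.1}, {"tx": -0.2, "ty": 1, "tz": 0.4, "ax": 0, "ay": 0, "az": -0.1}, {"tx": -0.2, "ty": 1, "tz": 0.4, "ax": 0, "ay": 0, "az": -0.1}, {"tx": -0.2, "ty": 1, "tz": 0.4, "ax": 0, "ay": 0, "az": -0.1}]'

```text
clock: 17.58
eef_pos: [0.3975, 0.1208, 0.2341]
eef_rot: [-0.111, -3.139, 0.0]
contact_force: [0.5, -0.5, -3.7]
opening: 0.0627
gripper_force: 55.9
```

Emit:
drive_tool --plan '[{"tx": 0, "ty": 1, "tz": 0, "ax": 0, "ay": 0, "az": 0}, {"tx": 0, "ty": 1, "tz": 0, "ax": 0, "ay": 0, "az": 0}, {"tx": 0, "ty": 1, "tz": 0, "ax": 0, "ay": 0, "az": 0}, {"tx": 0, "ty": 1, "tz": 0, "ax": 0, "ay": 0, "az": 0}, {"tx": 0, "ty": 1, "tz": 0, "ax": 0, "ay": 0, "az": 0}, {"tx": 0, "ty": 1, "tz": 0, "ax": 0, "ay": 0, "az": 0}, {"tx": 0, "ty": 0.5, "tz": 0, "ax": 0, "ay": 0, "az": 0}, {"tx": 0, "ty": 0.3, "tz": 0, "ax": 0, "ay": 0, "az": 0}, {"tx": 0, "ty": 0, "tz": 0, "ax": 0, "ay": 0, "az": 0}, {"tx": 0, "ty": 0, "tz": 0, "ax": 0, "ay": 0, "az": 0}]'

```text
clock: 18.42
eef_pos: [0.3979, 0.2889, 0.2335]
eef_rot: [-0.109, -3.139, 0.002]
contact_force: [0.6, 0.1, -2.0]
opening: 0.063
gripper_force: 56.1
```

Run:
```python
from h import *
s=status.state();print(s['eef_pos'],s['opening'])
im,p=snap('wrist','w11.png')
```

```text
[0.39789945 0.28893774 0.23345095] 0.06299331362429053
```

View pics/w11.png

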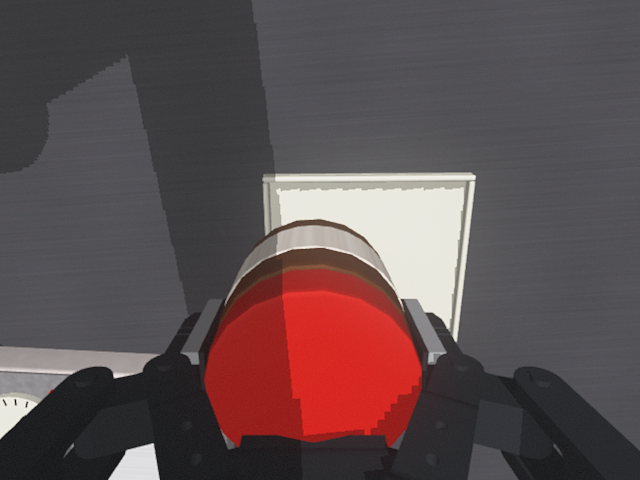

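The tray's near edge runs from (263,175) to (475,174), parallel to the tool. The jar hangs upright in the grip.

Run:
```python
from h import *
p=camera_params('wrist')
a,b=onz(p,263,175,.018),onz(p,475,174,.018);d=(b-a)/np.linalg.norm(b-a);print(a,b,np.linalg.norm(b-a),np.degrees(np.arctan2(d[1],d[0])))
n=np.array([d[1],-d[0],0]);print('centre',(a+b)/2+.105*n)
c=(a+b)/2+.105*n
for i in(-1,1):
    for j in(-1,1): print('slot n%d d%d'%(i,j),(c+.046*(i*n+j*d))[:2].round(4))
```

```text
[0.38109157 0.24194243 0.018     ] [0.39449164 0.44845758 0.018     ] 0.2069494301294879 86.28747530405774
centre [0.49257126 0.33840121 0.018     ]
slot n-1 d-1 [0.4437 0.2955]
slot n-1 d1 [0.4496 0.3873]
slot n1 d-1 [0.5355 0.2895]
slot n1 d1 [0.5415 0.3813]
```

Emit:
drive_tool --plan '[{"tx": 0.4, "ty": 0.8, "tz": -0.5, "ax": 0, "ay": 0, "az": 0}, {"tx": 0.4, "ty": 0.8, "tz": -0.5, "ax": 0, "ay": 0, "az": 0}, {"tx": 0.4, "ty": 0.8, "tz": -0.5, "ax": 0, "ay": 0, "az": 0}, {"tx": 0.4, "ty": 0.8, "tz": -0.5, "ax": 0, "ay": 0, "az": 0}, {"tx": 0.4, "ty": 0.7, "tz": -0.5, "ax": 0, "ay": 0, "az": 0}, {"tx": 0.1, "ty": 0, "tz": -0.8, "ax": 0, "ay": 0, "az": 0}, {"tx": 0, "ty": 0, "tz": -0.8, "ax": 0, "ay": 0, "az": 0}, {"tx": 0, "ty": 0, "tz": -0.8, "ax": 0, "ay": 0, "az": 0}, {"tx": 0, "ty": 0, "tz": -0.8, "ax": 0, "ay": 0, "az": 0}, {"tx": 0, "ty": 0, "tz": -0.8, "ax": 0, "ay": 0, "az": 0}]'

```text
clock: 19.3
eef_pos: [0.4513, 0.3856, 0.0704]
eef_rot: [-0.112, -3.139, 0.001]
contact_force: [-0.7, 1.4, -3.3]
opening: 0.0627
gripper_force: 56.2
```

Emit:
drive_tool --plan '[{"tx": 0, "ty": 0, "tz": -0.6, "ax": 0, "ay": 0, "az": 0}, {"tx": 0, "ty": 0, "tz": -0.6, "ax": 0, "ay": 0, "az": 0}, {"tx": 0, "ty": 0, "tz": -0.5, "ax": 0, "ay": 0, "az": 0}, {"tx": 0, "ty": 0, "tz": -0.4, "ax": 0, "ay": 0, "az": 0}, {"tx": 0, "ty": 0, "tz": -0.4, "ax": 0, "ay": 0, "az": 0}, {"tx": 0, "ty": 0, "tz": -0.3, "ax": 0, "ay": 0, "az": 0}, {"tx": 0, "ty": 0, "tz": -0.2, "ax": 0, "ay": 0, "az": 0}, {"tx": 0, "ty": 0, "tz": -0.1, "ax": 0, "ay": 0, "az": 0}, {"tx": 0, "ty": 0, "tz": 0, "ax": 0, "ay": 0, "az": 0}, {"tx": 0, "ty": 0, "tz": 0, "ax": 0, "ay": 0, "az": 0}]'

```text
clock: 20.13
eef_pos: [0.451, 0.3874, -0.0059]
eef_rot: [0.109, 3.139, 0.001]
contact_force: [-0.3, -0.3, -3.9]
opening: 0.0629
gripper_force: 56.2
```

Emit:
drive_tool --plan '[{"tx": 0, "ty": 0, "tz": -0.1, "ax": 0, "ay": 0, "az": 0}, {"tx": 0, "ty": 0, "tz": -0.08, "ax": 0, "ay": 0, "az": 0}, {"tx": 0, "ty": 0, "tz": 0, "ax": 0, "ay": 0, "az": 0}, {"tx": 0, "ty": 0, "tz": 0, "ax": 0, "ay": 0, "az": 0}, {"tx": 0, "ty": 0, "tz": 0, "ax": 0, "ay": 0, "az": 0}, {"tx": 0, "ty": 0, "tz": 0, "ax": 0, "ay": 0, "az": 0}, {"tx": 0, "ty": 0, "tz": 0, "ax": 0, "ay": 0, "az": 0}, {"tx": 0, "ty": 0, "tz": 0, "ax": 0, "ay": 0, "az": 0}, {"tx": 0, "ty": 0, "tz": 0, "ax": 0, "ay": 0, "az": 0}, {"tx": 0, "ty": 0, "tz": 0, "ax": 0, "ay": 0, "az": 0}]'

```text
clock: 20.97
eef_pos: [0.4514, 0.3876, -0.0096]
eef_rot: [0.109, 3.138, 0.001]
contact_force: [-0.4, -1.1, 5.7]
opening: 0.0625
gripper_force: 56.8
```

Emit:
drive_tool --plan '[{"tx": 0, "ty": 0, "tz": 0, "ax": 0, "ay": 0, "az": 0}, {"tx": 0, "ty": 0, "tz": 0, "ax": 0, "ay": 0, "az": 0}, {"tx": 0, "ty": 0, "tz": 0, "ax": 0, "ay": 0, "az": 0}, {"tx": 0, "ty": 0, "tz": 0.2, "ax": 0, "ay": 0, "az": 0}, {"tx": 0, "ty": 0, "tz": 0.6, "ax": 0, "ay": 0, "az": 0}, {"tx": 0, "ty": 0, "tz": 0.9, "ax": 0, "ay": 0, "az": 0}, {"tx": 0, "ty": 0, "tz": 1, "ax": 0, "ay": 0, "az": 0}, {"tx": 0, "ty": 0, "tz": 1, "ax": 0, "ay": 0, "az": 0}, {"tx": 0, "ty": 0, "tz": 1, "ax": 0, "ay": 0, "az": 0}, {"tx": 0, "ty": 0, "tz": 1, "ax": 0, "ay": 0, "az": 0}]' --jaw -0.84

```text
clock: 21.8
eef_pos: [0.4505, 0.387, 0.1331]
eef_rot: [-0.11, -3.139, 0.0]
contact_force: [0.2, 0.8, 1.3]
opening: 0.0787
gripper_force: 0.0
```

Emit:
drive_tool --plan '[{"tx": 0, "ty": -1, "tz": 0.6, "ax": 0, "ay": 0, "az": 0}, {"tx": 0, "ty": -1, "tz": 0.6, "ax": 0, "ay": 0, "az": 0}, {"tx": 0, "ty": -1, "tz": 0.6, "ax": 0, "ay": 0, "az": 0}, {"tx": 0, "ty": -1, "tz": 0, "ax": 0, "ay": 0, "az": 0}, {"tx": 0, "ty": -1, "tz": 0, "ax": 0, "ay": 0, "az": 0}, {"tx": 0, "ty": -1, "tz": 0, "ax": 0, "ay": 0, "az": 0}, {"tx": 0, "ty": -1, "tz": 0, "ax": 0, "ay": 0, "az": 0}, {"tx": 0, "ty": -1, "tz": 0, "ax": 0, "ay": 0, "az": 0.2}, {"tx": 0, "ty": -1, "tz": 0, "ax": 0, "ay": 0, "az": 0.2}, {"tx": 0, "ty": -1, "tz": 0, "ax": 0, "ay": 0, "az": 0.2}]' --jaw -1

```text
clock: 22.63
eef_pos: [0.4505, 0.136, 0.1771]
eef_rot: [0.014, 3.141, -0.0]
contact_force: [0.4, 0.6, -0.1]
opening: 0.0852
gripper_force: 0.0
```

Emit:
drive_tool --plan '[{"tx": 0, "ty": -1, "tz": 0, "ax": 0, "ay": 0, "az": 0}, {"tx": 0, "ty": -1, "tz": 0, "ax": 0, "ay": 0, "az": 0}, {"tx": 0, "ty": -1, "tz": 0, "ax": 0, "ay": 0, "az": 0}, {"tx": 0, "ty": -1, "tz": 0, "ax": 0, "ay": 0, "az": 0}, {"tx": 0, "ty": -1, "tz": 0, "ax": 0, "ay": 0, "az": 0}, {"tx": 0, "ty": -1, "tz": 0, "ax": 0, "ay": 0, "az": 0}, {"tx": 0, "ty": -1, "tz": 0, "ax": 0, "ay": 0, "az": 0}, {"tx": 0, "ty": -1, "tz": 0, "ax": 0, "ay": 0, "az": 0}, {"tx": 0, "ty": -1, "tz": 0, "ax": 0, "ay": 0, "az": 0}, {"tx": 0, "ty": -1, "tz": 0, "ax": 0, "ay": 0, "az": 0}]'

```text
clock: 23.47
eef_pos: [0.4505, -0.1141, 0.1771]
eef_rot: [0.016, 3.141, -0.0]
contact_force: [-0.4, -0.2, 0.6]
opening: 0.0854
gripper_force: 0.0
```

```bash
cat > all.py <<'E'
from h import *
s=status.state();print(s['eef_pos'],s['eef_rot'].round(3))
for j in jars(): print(j)
ps=camera_params('scene');pd=camera_params('side');S,D=get_image('scene'),get_image('side')
for x in blobs(S,*RED):
    for y in blobs(D,*RED):
        P,g=tri(ray(ps,*x[0]),ray(pd,*y[0]))
        if g<.006 and .04<P[2]<.12: print(P.round(4),round(g,4))
E
python3 all.py
```

```text
[ 0.4504878  -0.11406088  0.1770674 ] [ 0.016  3.141 -0.   ]
([0.4404, -0.2117], 32.9, [136, 160, 91, 85])
([0.4429, -0.3145], 34.9, [0, 165, 90, 84])
([0.5317, -0.1898], 34.0, [177, 276, 79, 75])
[ 0.4427 -0.3181  0.0607] 0.0014
[ 0.5313 -0.4043  0.0606] 0.0017
[ 0.4399 -0.2145  0.0609] 0.0013
[ 0.532  -0.1964  0.0612] 0.0024
```

Emit:
drive_tool --plan '[{"tx": -0.1, "ty": -0.9, "tz": 0, "ax": 0, "ay": 0, "az": 0}, {"tx": -0.1, "ty": -1, "tz": 0, "ax": 0, "ay": 0, "az": 0}, {"tx": -0.1, "ty": -1, "tz": 0, "ax": 0, "ay": 0, "az": 0}, {"tx": -0.1, "ty": -1, "tz": 0, "ax": 0, "ay": 0, "az": 0}, {"tx": 0, "ty": 0, "tz": -0.6, "ax": 0, "ay": 0, "az": 0}, {"tx": 0, "ty": 0, "tz": -0.6, "ax": 0, "ay": 0, "az": 0}, {"tx": 0, "ty": 0, "tz": -0.6, "ax": 0, "ay": 0, "az": 0}, {"tx": 0, "ty": 0, "tz": -0.6, "ax": 0, "ay": 0, "az": 0}, {"tx": 0, "ty": 0, "tz": -0.6, "ax": 0, "ay": 0, "az": 0}, {"tx": 0, "ty": 0, "tz": -0.6, "ax": 0, "ay": 0, "az": 0}]'

```text
clock: 24.45
eef_pos: [0.4407, -0.209, 0.0863]
eef_rot: [-0.014, -3.141, -0.001]
contact_force: [-0.2, -0.1, 0.3]
opening: 0.0858
gripper_force: 0.0
```

Emit:
drive_tool --plan '[{"tx": 0, "ty": 0, "tz": -0.6, "ax": 0, "ay": 0, "az": 0}, {"tx": 0, "ty": 0, "tz": -0.6, "ax": 0, "ay": 0, "az": 0}, {"tx": 0, "ty": 0, "tz": -0.6, "ax": 0, "ay": 0, "az": 0}, {"tx": 0, "ty": 0, "tz": -0.6, "ax": 0, "ay": 0, "az": 0}, {"tx": 0, "ty": 0, "tz": -0.5, "ax": 0, "ay": 0, "az": 0}, {"tx": 0, "ty": 0, "tz": -0.5, "ax": 0, "ay": 0, "az": 0}, {"tx": 0, "ty": 0, "tz": -0.4, "ax": 0, "ay": 0, "az": 0}, {"tx": 0, "ty": 0, "tz": -0.3, "ax": 0, "ay": 0, "az": 0}, {"tx": 0, "ty": 0, "tz": 0, "ax": 0, "ay": 0, "az": 0}, {"tx": 0, "ty": 0, "tz": 0, "ax": 0, "ay": 0, "az": 0}]'

```text
clock: 25.28
eef_pos: [0.4407, -0.2099, -0.0158]
eef_rot: [-0.015, -3.141, -0.001]
contact_force: [0.1, -0.6, 0.7]
opening: 0.0849
gripper_force: 0.0
```

Emit:
drive_tool --plan '[{"tx": 0, "ty": 0, "tz": 0, "ax": 0, "ay": 0, "az": 0}, {"tx": 0, "ty": 0, "tz": 0, "ax": 0, "ay": 0, "az": 0}, {"tx": 0, "ty": 0, "tz": 0, "ax": 0, "ay": 0, "az": 0}, {"tx": 0, "ty": 0, "tz": 0, "ax": 0, "ay": 0, "az": 0}, {"tx": 0, "ty": 0, "tz": 0, "ax": 0, "ay": 0, "az": 0}, {"tx": 0, "ty": 0, "tz": 0, "ax": 0, "ay": 0, "az": 0}, {"tx": 0, "ty": 0, "tz": 0, "ax": 0, "ay": 0, "az": 0}, {"tx": 0, "ty": 0, "tz": 0, "ax": 0, "ay": 0, "az": 0}, {"tx": 0, "ty": 0, "tz": 0, "ax": 0, "ay": 0, "az": 0}, {"tx": 0, "ty": 0, "tz": 0, "ax": 0, "ay": 0, "az": 0}]' --jaw 1 --squeeze 50

```text
clock: 26.12
eef_pos: [0.4417, -0.2112, -0.0146]
eef_rot: [0.015, 3.139, -0.003]
contact_force: [-0.1, -1.1, 6.6]
opening: 0.0627
gripper_force: 54.4
```

Emit:
drive_tool --plan '[{"tx": 0, "ty": 0, "tz": 0.3, "ax": 0, "ay": 0, "az": 0}, {"tx": 0, "ty": 0, "tz": 0.8, "ax": 0, "ay": 0, "az": 0}, {"tx": 0, "ty": 0, "tz": 1, "ax": 0, "ay": 0, "az": 0}, {"tx": 0, "ty": 0, "tz": 1, "ax": 0, "ay": 0, "az": 0}, {"tx": 0, "ty": 0, "tz": 1, "ax": 0, "ay": 0, "az": 0}, {"tx": 0, "ty": 0, "tz": 1, "ax": 0, "ay": 0, "az": 0}, {"tx": 0, "ty": 0, "tz": 0.6, "ax": 0, "ay": 0, "az": 0}, {"tx": 0, "ty": 0, "tz": 0.3, "ax": 0, "ay": 0, "az": 0}, {"tx": 0, "ty": 0, "tz": 0, "ax": 0, "ay": 0, "az": 0}, {"tx": 0, "ty": 0, "tz": 0, "ax": 0, "ay": 0, "az": 0}]'

```text
clock: 26.95
eef_pos: [0.4402, -0.2098, 0.134]
eef_rot: [-0.015, -3.141, -0.001]
contact_force: [0.1, -0.2, -3.0]
opening: 0.0627
gripper_force: 55.9
```

```bash
python3 -c "
from h import *
weigh()"; python3 all.py
```

```text
weigh [ 0.05 -0.22 -3.43] [0.32 0.21 0.54] 0.06276090900362835 [ 0.4405 -0.2101  0.1336]
[ 0.44045714 -0.21013779  0.13363943] [-1.50e-02 -3.14e+00 -1.00e-03]
([0.4428, -0.3159], 33.4, [97, 189, 103, 96])
([0.5391, -0.2098], 83.2, [205, 271, 216, 176])
([0.5291, -0.4017], 36.7, [0, 313, 96, 85])
[ 0.4426 -0.3182  0.0606] 0.0015
[ 0.5313 -0.4041  0.0605] 0.0018
[ 0.532  -0.1965  0.0607] 0.0021
```

Emit:
drive_tool --plan '[{"tx": 0, "ty": 0.3, "tz": 0.2, "ax": 0, "ay": 0, "az": 0}, {"tx": 0, "ty": 0.6, "tz": 0.2, "ax": 0, "ay": 0, "az": 0}, {"tx": 0, "ty": 0.8, "tz": 0.2, "ax": 0, "ay": 0, "az": 0}, {"tx": 0.2, "ty": 0.9, "tz": 0.2, "ax": 0, "ay": 0, "az": 0}, {"tx": 0.2, "ty": 1, "tz": 0.2, "ax": 0, "ay": 0, "az": 0}, {"tx": 0.2, "ty": 1, "tz": 0.2, "ax": 0, "ay": 0, "az": 0}, {"tx": 0.2, "ty": 1, "tz": 0.2, "ax": 0, "ay": 0, "az": 0}, {"tx": 0.2, "ty": 1, "tz": 0.2, "ax": 0, "ay": 0, "az": 0}, {"tx": 0.2, "ty": 1, "tz": 0.2, "ax": 0, "ay": 0, "az": 0}, {"tx": 0.2, "ty": 1, "tz": 0.2, "ax": 0, "ay": 0, "az": 0}]'

```text
clock: 28.33
eef_pos: [0.4754, 0.0065, 0.185]
eef_rot: [0.015, 3.141, 0.0]
contact_force: [0.5, -0.5, -2.4]
opening: 0.0629
gripper_force: 56.0
```

Emit:
drive_tool --plan '[{"tx": 0.2, "ty": 1, "tz": 0, "ax": 0, "ay": 0, "az": 0}, {"tx": 0.2, "ty": 1, "tz": 0, "ax": 0, "ay": 0, "az": 0}, {"tx": 0.2, "ty": 1, "tz": 0, "ax": 0, "ay": 0, "az": 0}, {"tx": 0.2, "ty": 1, "tz": 0, "ax": 0, "ay": 0, "az": 0}, {"tx": 0.2, "ty": 1, "tz": 0, "ax": 0, "ay": 0, "az": 0}, {"tx": 0.2, "ty": 1, "tz": 0, "ax": 0, "ay": 0, "az": -0.1}, {"tx": 0.2, "ty": 1, "tz": 0, "ax": 0, "ay": 0, "az": -0.1}, {"tx": 0.2, "ty": 1, "tz": 0, "ax": 0, "ay": 0, "az": -0.1}, {"tx": 0.1, "ty": 1, "tz": 0, "ax": 0, "ay": 0, "az": -0.1}, {"tx": 0, "ty": 1, "tz": 0, "ax": 0, "ay": 0, "az": -0.15}]'

```text
clock: 29.17
eef_pos: [0.5182, 0.2564, 0.1846]
eef_rot: [0.102, 3.14, 0.0]
contact_force: [0.4, -0.1, -3.5]
opening: 0.0625
gripper_force: 56.0
```

Emit:
drive_tool --plan '[{"tx": 0.2, "ty": 1, "tz": 0, "ax": 0, "ay": 0, "az": 0}, {"tx": 0.2, "ty": 1, "tz": 0, "ax": 0, "ay": 0, "az": 0}, {"tx": 0.2, "ty": 1, "tz": 0, "ax": 0, "ay": 0, "az": 0}, {"tx": 0.2, "ty": 0.9, "tz": 0, "ax": 0, "ay": 0, "az": 0}, {"tx": 0.1, "ty": 0.6, "tz": 0, "ax": 0, "ay": 0, "az": 0}, {"tx": 0, "ty": 0.3, "tz": -0.4, "ax": 0, "ay": 0, "az": 0}, {"tx": 0, "ty": 0.1, "tz": -0.6, "ax": 0, "ay": 0, "az": 0}, {"tx": 0, "ty": 0, "tz": -0.8, "ax": 0, "ay": 0, "az": 0}, {"tx": 0, "ty": 0, "tz": -0.8, "ax": 0, "ay": 0, "az": 0}, {"tx": 0, "ty": 0, "tz": -0.8, "ax": 0, "ay": 0, "az": 0}]'

```text
clock: 30.0
eef_pos: [0.5394, 0.3766, 0.0978]
eef_rot: [-0.101, -3.138, 0.002]
contact_force: [0.5, 0.2, -3.8]
opening: 0.063
gripper_force: 56.0
```

Run:
```python
from h import *
s=status.state();print(s['eef_pos'],s['eef_rot'].round(3))
for j in jars(z=.074,f='w12.png'): print(j)
```

```text
[0.53944644 0.37662558 0.09784853] [-1.010e-01 -3.138e+00  2.000e-03]
([0.4478, 0.3894], 30.3, [260, 4, 129, 140])
([0.6128, 0.3731], 68.8, [205, 271, 216, 176])
```

Emit:
drive_tool --plan '[{"tx": 0.1, "ty": 0.2, "tz": -0.8, "ax": 0, "ay": 0, "az": 0}, {"tx": 0, "ty": 0, "tz": -0.8, "ax": 0, "ay": 0, "az": 0}, {"tx": 0, "ty": 0, "tz": -0.7, "ax": 0, "ay": 0, "az": 0}, {"tx": 0, "ty": 0, "tz": -0.6, "ax": 0, "ay": 0, "az": 0}, {"tx": 0, "ty": 0, "tz": -0.5, "ax": 0, "ay": 0, "az": 0}, {"tx": 0, "ty": 0, "tz": -0.4, "ax": 0, "ay": 0, "az": 0}, {"tx": 0, "ty": 0, "tz": -0.2, "ax": 0, "ay": 0, "az": 0}, {"tx": 0, "ty": 0, "tz": -0.1, "ax": 0, "ay": 0, "az": 0}, {"tx": 0, "ty": 0, "tz": -0.1, "ax": 0, "ay": 0, "az": 0}, {"tx": 0, "ty": 0, "tz": 0, "ax": 0, "ay": 0, "az": 0}]'

```text
clock: 30.88
eef_pos: [0.5436, 0.3823, -0.0054]
eef_rot: [0.102, 3.139, 0.0]
contact_force: [-0.2, -0.2, -3.2]
opening: 0.0628
gripper_force: 56.2
```

Emit:
drive_tool --plan '[{"tx": 0, "ty": 0, "tz": 0, "ax": 0, "ay": 0, "az": 0}, {"tx": 0, "ty": 0, "tz": 0, "ax": 0, "ay": 0, "az": 0}, {"tx": 0, "ty": 0, "tz": 0, "ax": 0, "ay": 0, "az": 0}, {"tx": 0, "ty": 0, "tz": 0.2, "ax": 0, "ay": 0, "az": 0}, {"tx": 0, "ty": 0, "tz": 0.6, "ax": 0, "ay": 0, "az": 0}, {"tx": 0, "ty": 0, "tz": 0.9, "ax": 0, "ay": 0, "az": 0}, {"tx": 0, "ty": 0, "tz": 1, "ax": 0, "ay": 0, "az": 0}, {"tx": 0, "ty": 0, "tz": 1, "ax": 0, "ay": 0, "az": 0}, {"tx": 0, "ty": 0, "tz": 1, "ax": 0, "ay": 0, "az": 0}, {"tx": 0, "ty": 0, "tz": 1, "ax": 0, "ay": 0, "az": 0}]' --jaw -0.84

```text
clock: 31.72
eef_pos: [0.5433, 0.3822, 0.139]
eef_rot: [0.102, 3.139, 0.001]
contact_force: [0.4, 0.4, 0.3]
opening: 0.0785
gripper_force: 0.0
```

Emit:
drive_tool --plan '[{"tx": -0.1, "ty": -1, "tz": 0.6, "ax": 0, "ay": 0, "az": 0}, {"tx": -0.1, "ty": -1, "tz": 0.6, "ax": 0, "ay": 0, "az": 0}, {"tx": -0.1, "ty": -1, "tz": 0.6, "ax": 0, "ay": 0, "az": 0}, {"tx": -0.1, "ty": -1, "tz": 0, "ax": 0, "ay": 0, "az": 0}, {"tx": -0.1, "ty": -1, "tz": 0, "ax": 0, "ay": 0, "az": 0}, {"tx": -0.1, "ty": -1, "tz": 0, "ax": 0, "ay": 0, "az": 0}, {"tx": -0.1, "ty": -1, "tz": 0, "ax": 0, "ay": 0, "az": 0}, {"tx": -0.1, "ty": -1, "tz": 0, "ax": 0, "ay": 0, "az": 0.2}, {"tx": -0.1, "ty": -1, "tz": 0, "ax": 0, "ay": 0, "az": 0.2}, {"tx": -0.1, "ty": -1, "tz": 0, "ax": 0, "ay": 0, "az": 0.2}]' --jaw -1

```text
clock: 32.55
eef_pos: [0.5182, 0.131, 0.1828]
eef_rot: [0.006, 3.14, 0.0]
contact_force: [-0.8, -0.0, 0.0]
opening: 0.0851
gripper_force: 0.0
```

Emit:
drive_tool --plan '[{"tx": -0.1, "ty": -1, "tz": 0, "ax": 0, "ay": 0, "az": 0}, {"tx": -0.1, "ty": -1, "tz": 0, "ax": 0, "ay": 0, "az": 0}, {"tx": -0.1, "ty": -1, "tz": 0, "ax": 0, "ay": 0, "az": 0}, {"tx": -0.1, "ty": -1, "tz": 0, "ax": 0, "ay": 0, "az": 0}, {"tx": -0.1, "ty": -1, "tz": 0, "ax": 0, "ay": 0, "az": 0}, {"tx": -0.1, "ty": -1, "tz": 0, "ax": 0, "ay": 0, "az": 0}, {"tx": 0, "ty": -1, "tz": 0, "ax": 0, "ay": 0, "az": 0}, {"tx": 0, "ty": -1, "tz": 0, "ax": 0, "ay": 0, "az": 0}, {"tx": 0, "ty": -1, "tz": 0, "ax": 0, "ay": 0, "az": 0}, {"tx": 0, "ty": -1, "tz": 0, "ax": 0, "ay": 0, "az": 0}]'

```text
clock: 33.38
eef_pos: [0.5033, -0.1192, 0.1828]
eef_rot: [0.008, 3.14, -0.001]
contact_force: [0.9, -0.5, -0.2]
opening: 0.0853
gripper_force: 0.0
```

```bash
python3 all.py
```

```text
[ 0.50332071 -0.11918913  0.18281496] [ 8.00e-03  3.14e+00 -1.00e-03]
([0.4432, -0.3136], 33.9, [0, 88, 88, 89])
([0.5332, -0.1931], 32.7, [177, 210, 83, 79])
[ 0.4426 -0.3181  0.0606] 0.0016
[ 0.5314 -0.4042  0.0605] 0.0015
[ 0.5321 -0.1967  0.0614] 0.002
```

Emit:
drive_tool --plan '[{"tx": 0.3, "ty": -0.8, "tz": 0, "ax": 0, "ay": 0, "az": 0}, {"tx": 0.3, "ty": -0.8, "tz": 0, "ax": 0, "ay": 0, "az": 0}, {"tx": 0.3, "ty": -0.7, "tz": 0, "ax": 0, "ay": 0, "az": 0}, {"tx": 0.3, "ty": -0.7, "tz": -0.2, "ax": 0, "ay": 0, "az": 0}, {"tx": 0, "ty": 0, "tz": -0.6, "ax": 0, "ay": 0, "az": 0}, {"tx": 0, "ty": 0, "tz": -0.6, "ax": 0, "ay": 0, "az": 0}, {"tx": 0, "ty": 0, "tz": -0.6, "ax": 0, "ay": 0, "az": 0}, {"tx": 0, "ty": 0, "tz": -0.6, "ax": 0, "ay": 0, "az": 0}, {"tx": 0, "ty": 0, "tz": -0.6, "ax": 0, "ay": 0, "az": 0}, {"tx": 0, "ty": 0, "tz": -0.6, "ax": 0, "ay": 0, "az": 0}]'

```text
clock: 34.37
eef_pos: [0.5334, -0.1914, 0.0867]
eef_rot: [0.006, 3.141, 0.0]
contact_force: [0.3, -0.7, -0.9]
opening: 0.0852
gripper_force: 0.0
```

Emit:
drive_tool --plan '[{"tx": 0, "ty": 0, "tz": -0.6, "ax": 0, "ay": 0, "az": 0}, {"tx": 0, "ty": 0, "tz": -0.6, "ax": 0, "ay": 0, "az": 0}, {"tx": 0, "ty": 0, "tz": -0.6, "ax": 0, "ay": 0, "az": 0}, {"tx": 0, "ty": 0, "tz": -0.6, "ax": 0, "ay": 0, "az": 0}, {"tx": 0, "ty": 0, "tz": -0.5, "ax": 0, "ay": 0, "az": 0}, {"tx": 0, "ty": 0, "tz": -0.5, "ax": 0, "ay": 0, "az": 0}, {"tx": 0, "ty": 0, "tz": -0.4, "ax": 0, "ay": 0, "az": 0}, {"tx": 0, "ty": 0, "tz": -0.3, "ax": 0, "ay": 0, "az": 0}, {"tx": 0, "ty": 0, "tz": 0, "ax": 0, "ay": 0, "az": 0}, {"tx": 0, "ty": 0, "tz": 0, "ax": 0, "ay": 0, "az": 0}]'

```text
clock: 35.2
eef_pos: [0.5333, -0.1924, -0.0157]
eef_rot: [-0.007, -3.141, -0.0]
contact_force: [-0.1, 0.4, -0.3]
opening: 0.0853
gripper_force: 0.0
```

Emit:
drive_tool --plan '[{"tx": 0, "ty": 0, "tz": 0, "ax": 0, "ay": 0, "az": 0}, {"tx": 0, "ty": 0, "tz": 0, "ax": 0, "ay": 0, "az": 0}, {"tx": 0, "ty": 0, "tz": 0, "ax": 0, "ay": 0, "az": 0}, {"tx": 0, "ty": 0, "tz": 0, "ax": 0, "ay": 0, "az": 0}, {"tx": 0, "ty": 0, "tz": 0, "ax": 0, "ay": 0, "az": 0}, {"tx": 0, "ty": 0, "tz": 0, "ax": 0, "ay": 0, "az": 0}, {"tx": 0, "ty": 0, "tz": 0, "ax": 0, "ay": 0, "az": 0}, {"tx": 0, "ty": 0, "tz": 0, "ax": 0, "ay": 0, "az": 0}, {"tx": 0, "ty": 0, "tz": 0, "ax": 0, "ay": 0, "az": 0}, {"tx": 0, "ty": 0, "tz": 0, "ax": 0, "ay": 0, "az": 0}]' --jaw 1 --squeeze 50

```text
clock: 36.03
eef_pos: [0.5341, -0.1935, -0.0145]
eef_rot: [0.007, 3.139, -0.002]
contact_force: [-0.4, -0.2, 5.2]
opening: 0.0628
gripper_force: 55.5
```

Emit:
drive_tool --plan '[{"tx": 0, "ty": 0, "tz": 0.3, "ax": 0, "ay": 0, "az": 0}, {"tx": 0, "ty": 0, "tz": 0.8, "ax": 0, "ay": 0, "az": 0}, {"tx": 0, "ty": 0, "tz": 1, "ax": 0, "ay": 0, "az": 0}, {"tx": 0, "ty": 0, "tz": 1, "ax": 0, "ay": 0, "az": 0}, {"tx": 0, "ty": 0, "tz": 1, "ax": 0, "ay": 0, "az": 0}, {"tx": 0, "ty": 0, "tz": 1, "ax": 0, "ay": 0, "az": 0}, {"tx": 0, "ty": 0, "tz": 0.6, "ax": 0, "ay": 0, "az": 0}, {"tx": 0, "ty": 0, "tz": 0.3, "ax": 0, "ay": 0, "az": 0}, {"tx": 0, "ty": 0, "tz": 0, "ax": 0, "ay": 0, "az": 0}, {"tx": 0, "ty": 0, "tz": 0, "ax": 0, "ay": 0, "az": 0}]'

```text
clock: 36.87
eef_pos: [0.5326, -0.1924, 0.1338]
eef_rot: [-0.008, -3.141, -0.001]
contact_force: [0.0, 0.5, -3.6]
opening: 0.0625
gripper_force: 55.7
```

```bash
python3 -c "
from h import *
weigh()"; python3 all.py
```

```text
weigh [-0.03  0.21 -2.91] [0.32 0.41 0.69] 0.06231712030361017 [ 0.5329 -0.1927  0.1336]
[ 0.53294041 -0.19268438  0.13357364] [-8.00e-03 -3.14e+00 -1.00e-03]
([0.4428, -0.3161], 33.2, [38, 26, 120, 115])
([0.5333, -0.3821], 31.5, [0, 185, 46, 94])
([0.632, -0.1919], 83.4, [205, 271, 216, 177])
[ 0.5314 -0.4043  0.0605] 0.0014
```

Emit:
drive_tool --plan '[{"tx": -0.1, "ty": 0.2, "tz": 0.2, "ax": 0, "ay": 0, "az": 0}, {"tx": -0.1, "ty": 0.4, "tz": 0.2, "ax": 0, "ay": 0, "az": 0}, {"tx": -0.2, "ty": 0.6, "tz": 0.2, "ax": 0, "ay": 0, "az": 0}, {"tx": -0.2, "ty": 0.8, "tz": 0.2, "ax": 0, "ay": 0, "az": 0}, {"tx": -0.2, "ty": 1, "tz": 0.2, "ax": 0, "ay": 0, "az": 0}, {"tx": -0.2, "ty": 1, "tz": 0.2, "ax": 0, "ay": 0, "az": 0}, {"tx": -0.2, "ty": 1, "tz": 0.2, "ax": 0, "ay": 0, "az": 0}, {"tx": -0.2, "ty": 1, "tz": 0.2, "ax": 0, "ay": 0, "az": 0}, {"tx": -0.2, "ty": 1, "tz": 0.2, "ax": 0, "ay": 0, "az": 0}, {"tx": -0.2, "ty": 1, "tz": 0.2, "ax": 0, "ay": 0, "az": 0}]'

```text
clock: 38.25
eef_pos: [0.4867, 0.0097, 0.1853]
eef_rot: [0.006, 3.141, 0.001]
contact_force: [-0.2, 0.6, -2.3]
opening: 0.0628
gripper_force: 55.7
```

Emit:
drive_tool --plan '[{"tx": -0.2, "ty": 1, "tz": 0, "ax": 0, "ay": 0, "az": -0.1}, {"tx": -0.2, "ty": 1, "tz": 0, "ax": 0, "ay": 0, "az": -0.1}, {"tx": -0.2, "ty": 1, "tz": 0, "ax": 0, "ay": 0, "az": -0.1}, {"tx": -0.2, "ty": 1, "tz": 0, "ax": 0, "ay": 0, "az": -0.1}, {"tx": -0.2, "ty": 1, "tz": 0, "ax": 0, "ay": 0, "az": -0.1}, {"tx": -0.2, "ty": 1, "tz": 0, "ax": 0, "ay": 0, "az": -0.1}, {"tx": -0.2, "ty": 1, "tz": 0, "ax": 0, "ay": 0, "az": 0}, {"tx": -0.2, "ty": 1, "tz": 0, "ax": 0, "ay": 0, "az": 0}, {"tx": -0.1, "ty": 1, "tz": 0, "ax": 0, "ay": 0, "az": 0}, {"tx": -0.1, "ty": 0.9, "tz": 0, "ax": 0, "ay": 0, "az": 0}]'

```text
clock: 39.08
eef_pos: [0.441, 0.2568, 0.1851]
eef_rot: [-0.1, -3.14, -0.001]
contact_force: [1.1, -0.8, -2.2]
opening: 0.0626
gripper_force: 55.7
```

Emit:
drive_tool --plan '[{"tx": 0, "ty": 0.7, "tz": 0, "ax": 0, "ay": 0, "az": 0}, {"tx": 0, "ty": 0.5, "tz": 0, "ax": 0, "ay": 0, "az": 0}, {"tx": 0, "ty": 0.3, "tz": 0, "ax": 0, "ay": 0, "az": 0}, {"tx": 0, "ty": 0.1, "tz": -0.4, "ax": 0, "ay": 0, "az": 0}, {"tx": 0, "ty": 0, "tz": -0.6, "ax": 0, "ay": 0, "az": 0}, {"tx": 0, "ty": 0, "tz": -0.6, "ax": 0, "ay": 0, "az": 0}, {"tx": 0, "ty": 0, "tz": -0.8, "ax": 0, "ay": 0, "az": 0}, {"tx": 0, "ty": 0, "tz": -0.6, "ax": 0, "ay": 0, "az": 0}, {"tx": 0, "ty": 0, "tz": -0.4, "ax": 0, "ay": 0, "az": 0}, {"tx": 0, "ty": 0, "tz": 0, "ax": 0, "ay": 0, "az": 0}]'

```text
clock: 39.92
eef_pos: [0.4413, 0.2931, 0.0969]
eef_rot: [-0.103, -3.135, 0.004]
contact_force: [-0.6, 0.2, -3.4]
opening: 0.0627
gripper_force: 55.7
```

```bash
python3 all.py
```

```text
[0.44134579 0.29311175 0.09685394] [-0.103 -3.135  0.004]
([0.4511, 0.3921], 34.2, [428, 200, 121, 113])
([0.5142, 0.2896], 70.4, [205, 272, 216, 176])
[ 0.4427 -0.3183  0.0607] 0.0014
[ 0.5313 -0.4042  0.0606] 0.0016
```

Emit:
drive_tool --plan '[{"tx": 0.1, "ty": 0.05, "tz": -0.8, "ax": 0, "ay": 0, "az": 0}, {"tx": 0, "ty": 0, "tz": -0.8, "ax": 0, "ay": 0, "az": 0}, {"tx": 0, "ty": 0, "tz": -0.7, "ax": 0, "ay": 0, "az": 0}, {"tx": 0, "ty": 0, "tz": -0.6, "ax": 0, "ay": 0, "az": 0}, {"tx": 0, "ty": 0, "tz": -0.5, "ax": 0, "ay": 0, "az": 0}, {"tx": 0, "ty": 0, "tz": -0.4, "ax": 0, "ay": 0, "az": 0}, {"tx": 0, "ty": 0, "tz": -0.2, "ax": 0, "ay": 0, "az": 0}, {"tx": 0, "ty": 0, "tz": -0.1, "ax": 0, "ay": 0, "az": 0}, {"tx": 0, "ty": 0, "tz": -0.1, "ax": 0, "ay": 0, "az": 0}, {"tx": 0, "ty": 0, "tz": 0, "ax": 0, "ay": 0, "az": 0}]'

```text
clock: 40.9
eef_pos: [0.4462, 0.2961, -0.0054]
eef_rot: [0.102, 3.139, 0.001]
contact_force: [-0.7, -0.3, -3.0]
opening: 0.0626
gripper_force: 55.8
```

Emit:
drive_tool --plan '[{"tx": 0, "ty": 0, "tz": 0, "ax": 0, "ay": 0, "az": 0}, {"tx": 0, "ty": 0, "tz": 0, "ax": 0, "ay": 0, "az": 0}, {"tx": 0, "ty": 0, "tz": 0, "ax": 0, "ay": 0, "az": 0}, {"tx": 0, "ty": 0, "tz": 0.2, "ax": 0, "ay": 0, "az": 0}, {"tx": 0, "ty": 0, "tz": 0.6, "ax": 0, "ay": 0, "az": 0}, {"tx": 0, "ty": 0, "tz": 0.9, "ax": 0, "ay": 0, "az": 0}, {"tx": 0, "ty": 0, "tz": 1, "ax": 0, "ay": 0, "az": 0}, {"tx": 0, "ty": 0, "tz": 1, "ax": 0, "ay": 0, "az": 0}, {"tx": 0, "ty": 0, "tz": 1, "ax": 0, "ay": 0, "az": 0}, {"tx": 0, "ty": 0, "tz": 1, "ax": 0, "ay": 0, "az": 0}]' --jaw -0.84

```text
clock: 41.73
eef_pos: [0.4456, 0.2958, 0.1387]
eef_rot: [0.102, 3.139, 0.0]
contact_force: [0.7, -0.0, -0.4]
opening: 0.0785
gripper_force: 0.0
```

Emit:
drive_tool --plan '[{"tx": 0, "ty": -1, "tz": 0.6, "ax": 0, "ay": 0, "az": 0}, {"tx": 0, "ty": -1, "tz": 0.6, "ax": 0, "ay": 0, "az": 0}, {"tx": 0, "ty": -1, "tz": 0.6, "ax": 0, "ay": 0, "az": 0}, {"tx": 0, "ty": -1, "tz": 0, "ax": 0, "ay": 0, "az": 0}, {"tx": 0, "ty": -1, "tz": 0, "ax": 0, "ay": 0, "az": 0}, {"tx": 0, "ty": -1, "tz": 0, "ax": 0, "ay": 0, "az": 0}, {"tx": 0, "ty": -1, "tz": 0, "ax": 0, "ay": 0, "az": 0}, {"tx": 0, "ty": -1, "tz": 0, "ax": 0, "ay": 0, "az": 0.2}, {"tx": 0, "ty": -1, "tz": 0, "ax": 0, "ay": 0, "az": 0.2}, {"tx": 0, "ty": -1, "tz": 0, "ax": 0, "ay": 0, "az": 0.2}]' --jaw -1

```text
clock: 42.57
eef_pos: [0.4455, 0.0448, 0.1825]
eef_rot: [0.006, 3.141, -0.0]
contact_force: [0.3, 0.8, 0.7]
opening: 0.0855
gripper_force: 0.0
```

Emit:
drive_tool --plan '[{"tx": 0, "ty": -1, "tz": 0, "ax": 0, "ay": 0, "az": 0}, {"tx": 0, "ty": -1, "tz": 0, "ax": 0, "ay": 0, "az": 0}, {"tx": 0, "ty": -1, "tz": 0, "ax": 0, "ay": 0, "az": 0}, {"tx": 0, "ty": -1, "tz": 0, "ax": 0, "ay": 0, "az": 0}, {"tx": 0, "ty": -1, "tz": 0, "ax": 0, "ay": 0, "az": 0}, {"tx": 0, "ty": -1, "tz": 0, "ax": 0, "ay": 0, "az": 0}, {"tx": 0, "ty": -1, "tz": 0, "ax": 0, "ay": 0, "az": 0}, {"tx": 0, "ty": -1, "tz": 0, "ax": 0, "ay": 0, "az": 0}, {"tx": 0, "ty": -1, "tz": 0, "ax": 0, "ay": 0, "az": 0}, {"tx": 0, "ty": -1, "tz": 0, "ax": 0, "ay": 0, "az": 0}]'

```text
clock: 43.4
eef_pos: [0.4455, -0.2053, 0.1825]
eef_rot: [0.008, 3.141, -0.001]
contact_force: [0.1, -0.4, -0.1]
opening: 0.0853
gripper_force: 0.0
```

```bash
python3 all.py; python3 -c "
from h import *
weigh(4)
S,ps=snap('scene')
for b in blobs(S,*RED,amin=100): print(b[0].round(), onz(ps,*b[0],.067)[:2].round(4))
h=cv2.cvtColor(S,cv2.COLOR_RGB2HSV)
for b in blobs(S,(45,150,40),(85,255,255)): print('green',b[0].round(),onz(ps,*b[0],.035).round(3))
"
```

```text
[ 0.4454571  -0.20529366  0.18249109] [ 8.000e-03  3.141e+00 -1.000e-03]
([0.4429, -0.3157], 33.2, [123, 169, 90, 82])
([0.5314, -0.4009], 35.8, [34, 277, 85, 74])
[ 0.4425 -0.3182  0.0607] 0.0016
[ 0.5313 -0.4042  0.0605] 0.0017
weigh [ 0.07  0.34 -0.26] [0.52 0.4  0.34] 0.08504743020945707 [ 0.4453 -0.2028  0.1819]
[288. 181.] [ 0.4458 -0.3135]
[242. 182.] [ 0.534  -0.3988]
```

Run:
```python
from h import *
S,_=snap('scene');D,_=snap('side')
cv2.imwrite('pics/c13.png',np.hstack([cv2.resize(S,(400,300)),cv2.resize(D[120:360,120:440],(400,300))])[:,:,::-1])
```

```text
(no output)
```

View pics/c13.png

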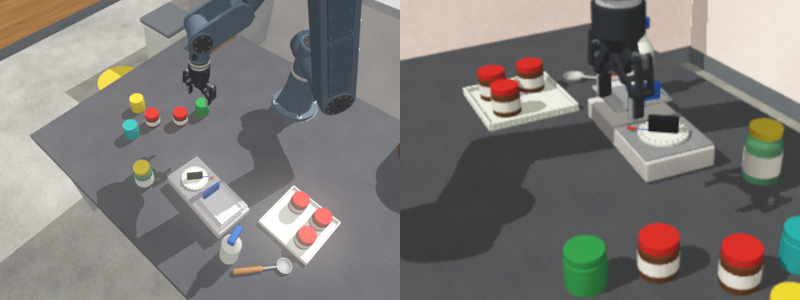

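The scene and side views show three jars upright in the tray and the dish on the pan. Jars A and B remain, with a green look-alike near A.

Run:
```python
from h import *
ps=camera_params('scene');pd=camera_params('side')
for n,lo,hi in(('green',(45,100,30),(80,255,255)),('teal',(82,100,60),(98,255,255)),('yel',(22,120,80),(35,255,255))):
    a=[b for b in blobs(get_image('scene'),lo,hi)];b=[b for b in blobs(get_image('side'),lo,hi)]
    for x in a:
        for y in b:
            P,g=tri(ray(ps,*x[0]),ray(pd,*y[0]))
            if g<.01: print(n,P.round(3),round(g,4))
```

```text
green [ 0.337 -0.285  0.035] 0.0008
teal [ 0.638 -0.423  0.037] 0.0011
yel [ 0.518 -0.52   0.037] 0.0015
yel [ 0.756 -0.205  0.104] 0.0017
```

Emit:
drive_tool --plan '[{"tx": -0.1, "ty": -0.9, "tz": 0, "ax": 0, "ay": 0, "az": 0}, {"tx": 0, "ty": -1, "tz": 0, "ax": 0, "ay": 0, "az": 0}, {"tx": 0, "ty": -1, "tz": 0, "ax": 0, "ay": 0, "az": 0}, {"tx": 0, "ty": -0.9, "tz": 0, "ax": 0, "ay": 0, "az": 0}, {"tx": 0, "ty": -0.6, "tz": -0.6, "ax": 0, "ay": 0, "az": 0}, {"tx": 0, "ty": 0, "tz": -0.6, "ax": 0, "ay": 0, "az": 0}, {"tx": 0, "ty": 0, "tz": -0.6, "ax": 0, "ay": 0, "az": 0}, {"tx": 0, "ty": 0, "tz": -0.6, "ax": 0, "ay": 0, "az": 0}, {"tx": 0, "ty": 0, "tz": -0.6, "ax": 0, "ay": 0, "az": 0}, {"tx": 0, "ty": 0, "tz": -0.8, "ax": 0, "ay": 0, "az": 0}]'

```text
clock: 45.03
eef_pos: [0.4438, -0.3148, 0.0867]
eef_rot: [0.008, 3.14, -0.002]
contact_force: [-0.8, -0.0, -0.4]
opening: 0.0852
gripper_force: 0.0
```

Emit:
drive_tool --plan '[{"tx": 0, "ty": 0, "tz": -0.6, "ax": 0, "ay": 0, "az": 0}, {"tx": 0, "ty": 0, "tz": -0.6, "ax": 0, "ay": 0, "az": 0}, {"tx": 0, "ty": 0, "tz": -0.6, "ax": 0, "ay": 0, "az": 0}, {"tx": 0, "ty": 0, "tz": -0.6, "ax": 0, "ay": 0, "az": 0}, {"tx": 0, "ty": 0, "tz": -0.5, "ax": 0, "ay": 0, "az": 0}, {"tx": 0, "ty": 0, "tz": -0.5, "ax": 0, "ay": 0, "az": 0}, {"tx": 0, "ty": 0, "tz": -0.4, "ax": 0, "ay": 0, "az": 0}, {"tx": 0, "ty": 0, "tz": -0.3, "ax": 0, "ay": 0, "az": 0}, {"tx": 0, "ty": 0, "tz": 0, "ax": 0, "ay": 0, "az": 0}, {"tx": 0, "ty": 0, "tz": 0, "ax": 0, "ay": 0, "az": 0}]'

```text
clock: 45.87
eef_pos: [0.4432, -0.314, -0.0159]
eef_rot: [-0.008, -3.141, -0.001]
contact_force: [0.2, 0.1, -0.2]
opening: 0.0853
gripper_force: 0.0
```

Emit:
drive_tool --plan '[{"tx": 0, "ty": 0, "tz": 0, "ax": 0, "ay": 0, "az": 0}, {"tx": 0, "ty": 0, "tz": 0, "ax": 0, "ay": 0, "az": 0}, {"tx": 0, "ty": 0, "tz": 0, "ax": 0, "ay": 0, "az": 0}, {"tx": 0, "ty": 0, "tz": 0, "ax": 0, "ay": 0, "az": 0}, {"tx": 0, "ty": 0, "tz": 0, "ax": 0, "ay": 0, "az": 0}, {"tx": 0, "ty": 0, "tz": 0, "ax": 0, "ay": 0, "az": 0}, {"tx": 0, "ty": 0, "tz": 0, "ax": 0, "ay": 0, "az": 0}, {"tx": 0, "ty": 0, "tz": 0, "ax": 0, "ay": 0, "az": 0}, {"tx": 0, "ty": 0, "tz": 0, "ax": 0, "ay": 0, "az": 0}, {"tx": 0, "ty": 0, "tz": 0, "ax": 0, "ay": 0, "az": 0}]' --jaw 1 --squeeze 50

```text
clock: 46.7
eef_pos: [0.444, -0.315, -0.0145]
eef_rot: [0.007, 3.14, -0.003]
contact_force: [-0.4, -0.9, 5.7]
opening: 0.0626
gripper_force: 55.0
```

Emit:
drive_tool --plan '[{"tx": 0, "ty": 0, "tz": 0.3, "ax": 0, "ay": 0, "az": 0}, {"tx": 0, "ty": 0, "tz": 0.8, "ax": 0, "ay": 0, "az": 0}, {"tx": 0, "ty": 0, "tz": 1, "ax": 0, "ay": 0, "az": 0}, {"tx": 0, "ty": 0, "tz": 1, "ax": 0, "ay": 0, "az": 0}, {"tx": 0, "ty": 0, "tz": 1, "ax": 0, "ay": 0, "az": 0}, {"tx": 0, "ty": 0, "tz": 1, "ax": 0, "ay": 0, "az": 0}, {"tx": 0, "ty": 0, "tz": 0.6, "ax": 0, "ay": 0, "az": 0}, {"tx": 0, "ty": 0, "tz": 0.3, "ax": 0, "ay": 0, "az": 0}, {"tx": 0, "ty": 0, "tz": 0, "ax": 0, "ay": 0, "az": 0}, {"tx": 0, "ty": 0, "tz": 0, "ax": 0, "ay": 0, "az": 0}]'

```text
clock: 47.53
eef_pos: [0.4428, -0.3136, 0.134]
eef_rot: [-0.008, -3.141, -0.001]
contact_force: [-0.0, 0.3, -2.6]
opening: 0.0625
gripper_force: 55.3
```

```bash
python3 -c "
from h import *
weigh()"; python3 all.py
```

```text
weigh [-0.1   0.01 -1.71] [0.32 0.46 0.23] 0.06281216481548892 [ 0.443  -0.3139  0.1336]
[ 0.44300148 -0.31386434  0.13361148] [-8.000e-03 -3.141e+00 -2.000e-03]
([0.5418, -0.3129], 83.3, [206, 271, 216, 177])
([0.5167, -0.4167], 29.8, [143, 308, 60, 56])
[ 0.5314 -0.4041  0.0608] 0.0017
```

A weighs about 1.7 N, so it is the light jar. I'll turn the tool a quarter so the fingers close across the dish's y, clear of the grip block, and first check joint 6's room.

```bash
python3 -c "
from h import *
print(status.state()['q'].round(3))"
```

```text
[-0.822  0.503  1.7    0.     0.939 -2.388]
```

Emit:
drive_tool --plan '[{"tx": 0.2, "ty": 0.3, "tz": 0.28, "ax": 0, "ay": 0, "az": -0.4}, {"tx": 0.2, "ty": 0.5, "tz": 0.28, "ax": 0, "ay": 0, "az": -0.5}, {"tx": 0.2, "ty": 0.5, "tz": 0.28, "ax": 0, "ay": 0, "az": -0.6}, {"tx": 0.2, "ty": 0.5, "tz": 0.28, "ax": 0, "ay": 0, "az": -0.6}, {"tx": 0.2, "ty": 0.5, "tz": 0.28, "ax": 0, "ay": 0, "az": -0.6}, {"tx": 0.2, "ty": 0.5, "tz": 0.28, "ax": 0, "ay": 0, "az": -0.6}, {"tx": 0.2, "ty": 0.5, "tz": 0.28, "ax": 0, "ay": 0, "az": -0.6}, {"tx": 0.2, "ty": 0.5, "tz": 0.28, "ax": 0, "ay": 0, "az": -0.6}, {"tx": 0.2, "ty": 0.5, "tz": 0.28, "ax": 0, "ay": 0, "az": -0.6}, {"tx": 0.2, "ty": 0.5, "tz": 0.28, "ax": 0, "ay": 0, "az": -0.6}]'

```text
clock: 48.92
eef_pos: [0.4934, -0.1934, 0.2047]
eef_rot: [-0.895, -3.011, 0.0]
contact_force: [-0.8, -0.1, -1.6]
opening: 0.0629
gripper_force: 55.1
```

Emit:
drive_tool --plan '[{"tx": 0.3, "ty": 0.6, "tz": 0, "ax": 0, "ay": 0, "az": -0.6}, {"tx": 0.3, "ty": 0.6, "tz": 0, "ax": 0, "ay": 0, "az": -0.6}, {"tx": 0.3, "ty": 0.6, "tz": 0, "ax": 0, "ay": 0, "az": -0.6}, {"tx": 0.3, "ty": 0.6, "tz": 0, "ax": 0, "ay": 0, "az": -0.6}, {"tx": 0.3, "ty": 0.6, "tz": 0, "ax": 0, "ay": 0, "az": -0.6}, {"tx": 0.3, "ty": 0.6, "tz": 0, "ax": 0, "ay": 0, "az": -0.6}, {"tx": 0.3, "ty": 0.6, "tz": 0, "ax": 0, "ay": 0, "az": -0.6}, {"tx": 0.3, "ty": 0.6, "tz": 0, "ax": 0, "ay": 0, "az": -0.6}, {"tx": 0.3, "ty": 0.6, "tz": 0, "ax": 0, "ay": 0, "az": -0.6}, {"tx": 0.3, "ty": 0.6, "tz": 0, "ax": 0, "ay": 0, "az": -0.6}]'

```text
clock: 49.75
eef_pos: [0.5684, -0.0433, 0.2042]
eef_rot: [-1.745, -2.612, 0.0]
contact_force: [0.1, 0.1, -0.7]
opening: 0.0629
gripper_force: 55.1
```

Emit:
drive_tool --plan '[{"tx": 0.4, "ty": 0.7, "tz": 0, "ax": 0, "ay": 0, "az": -0.6}, {"tx": 0.4, "ty": 0.7, "tz": 0, "ax": 0, "ay": 0, "az": -0.6}, {"tx": 0.4, "ty": 0.7, "tz": 0, "ax": 0, "ay": 0, "az": -0.6}, {"tx": 0.4, "ty": 0.7, "tz": 0, "ax": 0, "ay": 0, "az": -0.6}, {"tx": 0.4, "ty": 0.7, "tz": 0, "ax": 0, "ay": 0, "az": -0.6}, {"tx": 0.4, "ty": 0.7, "tz": 0, "ax": 0, "ay": 0, "az": -0.6}, {"tx": 0.4, "ty": 0.6, "tz": 0, "ax": 0, "ay": 0, "az": -0.6}, {"tx": 0.4, "ty": 0.5, "tz": 0, "ax": 0, "ay": 0, "az": -0.5}, {"tx": 0.3, "ty": 0.3, "tz": 0, "ax": 0, "ay": 0, "az": -0.4}, {"tx": 0, "ty": 0, "tz": 0, "ax": 0, "ay": 0, "az": -0.2}]'

```text
clock: 50.58
eef_pos: [0.6569, 0.0977, 0.2039]
eef_rot: [2.365, 2.068, 0.002]
contact_force: [1.1, -0.8, -1.5]
opening: 0.0625
gripper_force: 55.1
```

Run:
```python
from h import *
s=status.state();print(s['eef_pos'],s['eef_rot'].round(3),s['opening'],s['q'].round(2))
W,pw=snap('wrist','w14.png');S,ps=snap('scene');D,pd=snap('side')
for n,I,p in(('w',W,pw),('s',S,ps),('d',D,pd)):
    for b in blobs(I,*BLUE,amin=40): print(n,b[0].round(1),b[1],onz(p,*b[0],.1).round(4))
cv2.imwrite('pics/c14.png',np.hstack([cv2.resize(W,(400,300)),cv2.resize(S[220:400,260:500],(400,300))])[:,:,::-1])
```

```text
[0.65694925 0.09770255 0.20394496] [2.365e+00 2.068e+00 2.000e-03] 0.06252270968023203 [-0.02  0.57  1.32  0.    1.25  0.11]
w [419.7   9.5] [ 387    0   90   29 1366] [0.7419 0.2244 0.1   ]
s [373.1 382.2] [366 373  15  17 113] [0.7312 0.2135 0.1   ]
d [303.5 153.1] [301 149   6   9  43] [0.786  0.3152 0.1   ]
d [315.  193.4] [303 185  25  18 341] [0.658  0.0527 0.1   ]
```

View pics/c14.png

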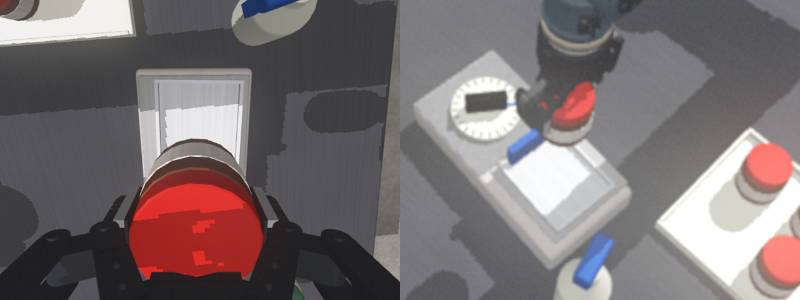

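The dish's far-rim corners appear at about (248,128) and (389,128) in the wrist view. It sits flat on the pan.

Run:
```python
from h import *
p=camera_params('wrist'); z=.09
a,b=onz(p,248,128,z),onz(p,389,128,z);print(a,b,np.linalg.norm(a-b))
d=(b-a)/np.linalg.norm(b-a);n=np.array([-d[1],d[0],0])
m=(a+b)/2;print('origin',m-.06*n,'mid',m-.052*n,np.degrees(np.arctan2(n[1],n[0])))
r=status.state()['eef_rot'];from scipy.spatial.transform import Rotation as R;print(R.from_rotvec(r).as_matrix()[:,1])
# pan height from side block: block top
```

```text
[0.61923168 0.16575973 0.09      ] [0.71697363 0.15272023 0.09      ] 0.09860789564477418
origin [0.6601685  0.09976689 0.09      ] mid [0.66122639 0.10769663 0.09      ] 82.40118585986517
[ 0.9911358  -0.13284423 -0.00149302]
```

Emit:
drive_tool --plan '[{"tx": 0.16, "ty": 0.25, "tz": -0.3, "ax": 0, "ay": 0, "az": 0}, {"tx": 0, "ty": 0.2, "tz": -0.6, "ax": 0, "ay": 0, "az": 0}, {"tx": 0, "ty": 0, "tz": -0.8, "ax": 0, "ay": 0, "az": 0}, {"tx": 0, "ty": 0, "tz": -0.8, "ax": 0, "ay": 0, "az": 0}, {"tx": 0, "ty": 0, "tz": -0.8, "ax": 0, "ay": 0, "az": 0}, {"tx": 0, "ty": 0, "tz": -0.6, "ax": 0, "ay": 0, "az": 0}, {"tx": 0, "ty": 0, "tz": -0.5, "ax": 0, "ay": 0, "az": 0}, {"tx": 0, "ty": 0, "tz": -0.4, "ax": 0, "ay": 0, "az": 0}, {"tx": 0, "ty": 0, "tz": -0.2, "ax": 0, "ay": 0, "az": 0}, {"tx": 0, "ty": 0, "tz": 0, "ax": 0, "ay": 0, "az": 0}]'

```text
clock: 51.57
eef_pos: [0.659, 0.107, 0.078]
eef_rot: [-2.364, -2.067, 0.002]
contact_force: [0.9, 0.1, -2.5]
opening: 0.0626
gripper_force: 55.1
```

Emit:
drive_tool --plan '[{"tx": 0, "ty": 0, "tz": -0.1, "ax": 0, "ay": 0, "az": 0}, {"tx": 0, "ty": 0, "tz": -0.1, "ax": 0, "ay": 0, "az": 0}, {"tx": 0, "ty": 0, "tz": -0.1, "ax": 0, "ay": 0, "az": 0}, {"tx": 0, "ty": 0, "tz": -0.1, "ax": 0, "ay": 0, "az": 0}, {"tx": 0, "ty": 0, "tz": -0.1, "ax": 0, "ay": 0, "az": 0}, {"tx": 0, "ty": 0, "tz": -0.1, "ax": 0, "ay": 0, "az": 0}, {"tx": 0, "ty": 0, "tz": -0.1, "ax": 0, "ay": 0, "az": 0}, {"tx": 0, "ty": 0, "tz": 0, "ax": 0, "ay": 0, "az": 0}, {"tx": 0, "ty": 0, "tz": 0, "ax": 0, "ay": 0, "az": 0}, {"tx": 0, "ty": 0, "tz": 0, "ax": 0, "ay": 0, "az": 0}]'

```text
clock: 52.4
eef_pos: [0.6601, 0.1072, 0.0621]
eef_rot: [2.365, 2.067, 0.001]
contact_force: [0.1, -0.0, 0.0]
opening: 0.0626
gripper_force: 55.4
```

```bash
python3 -c "
from h import *
weigh(5)"
```

```text
weigh [0.7  0.47 0.38] [0.33 0.16 0.34] 0.06272304332238123 [0.6601 0.1071 0.062 ]
```

Emit:
drive_tool --plan '[{"tx": 0, "ty": 0, "tz": 0, "ax": 0, "ay": 0, "az": 0}, {"tx": 0, "ty": 0, "tz": 0, "ax": 0, "ay": 0, "az": 0}, {"tx": 0, "ty": 0, "tz": 0, "ax": 0, "ay": 0, "az": 0}, {"tx": 0, "ty": 0, "tz": 0, "ax": 0, "ay": 0, "az": 0}, {"tx": 0, "ty": 0, "tz": 0.2, "ax": 0, "ay": 0, "az": 0}, {"tx": 0, "ty": 0, "tz": 0.6, "ax": 0, "ay": 0, "az": 0}, {"tx": 0, "ty": 0, "tz": 0.9, "ax": 0, "ay": 0, "az": 0}, {"tx": 0, "ty": 0, "tz": 1, "ax": 0, "ay": 0, "az": 0}, {"tx": 0, "ty": 0, "tz": 1, "ax": 0, "ay": 0, "az": 0}, {"tx": 0, "ty": 0, "tz": 1, "ax": 0, "ay": 0, "az": 0}]' --jaw -0.9

```text
clock: 53.48
eef_pos: [0.6595, 0.1071, 0.1807]
eef_rot: [-2.365, -2.068, 0.0]
contact_force: [0.8, -0.8, -0.1]
opening: 0.0811
gripper_force: 0.0
```

Emit:
drive_tool --plan '[{"tx": 0, "ty": 0, "tz": 1, "ax": 0, "ay": 0, "az": 0}, {"tx": 0, "ty": 0, "tz": 0.6, "ax": 0, "ay": 0, "az": 0}, {"tx": -0.2, "ty": -0.8, "tz": 0, "ax": 0, "ay": 0, "az": 0.6}, {"tx": -0.2, "ty": -0.8, "tz": 0, "ax": 0, "ay": 0, "az": 0.7}, {"tx": -0.2, "ty": -0.8, "tz": 0, "ax": 0, "ay": 0, "az": 0.7}, {"tx": -0.2, "ty": -0.8, "tz": 0, "ax": 0, "ay": 0, "az": 0.7}, {"tx": -0.2, "ty": -0.8, "tz": 0, "ax": 0, "ay": 0, "az": 0.7}, {"tx": -0.2, "ty": -0.8, "tz": 0, "ax": 0, "ay": 0, "az": 0.7}, {"tx": -0.2, "ty": -0.8, "tz": 0, "ax": 0, "ay": 0, "az": 0.7}, {"tx": -0.2, "ty": -0.8, "tz": 0, "ax": 0, "ay": 0, "az": 0.7}]' --jaw -1

```text
clock: 54.32
eef_pos: [0.6193, -0.0538, 0.2197]
eef_rot: [1.71, 2.635, -0.0]
contact_force: [-0.6, 0.2, 0.8]
opening: 0.0852
gripper_force: 0.0
```

Emit:
drive_tool --plan '[{"tx": -0.3, "ty": -1, "tz": 0, "ax": 0, "ay": 0, "az": 0.7}, {"tx": -0.3, "ty": -1, "tz": 0, "ax": 0, "ay": 0, "az": 0.7}, {"tx": -0.3, "ty": -1, "tz": 0, "ax": 0, "ay": 0, "az": 0.7}, {"tx": -0.3, "ty": -1, "tz": 0, "ax": 0, "ay": 0, "az": 0.7}, {"tx": -0.3, "ty": -1, "tz": 0, "ax": 0, "ay": 0, "az": 0.7}, {"tx": -0.3, "ty": -1, "tz": 0, "ax": 0, "ay": 0, "az": 0.7}, {"tx": -0.3, "ty": -1, "tz": 0, "ax": 0, "ay": 0, "az": 0.7}, {"tx": -0.3, "ty": -1, "tz": 0, "ax": 0, "ay": 0, "az": 0.7}, {"tx": -0.3, "ty": -1, "tz": 0, "ax": 0, "ay": 0, "az": 0}, {"tx": 0, "ty": -0.8, "tz": 0, "ax": 0, "ay": 0, "az": 0}]'

```text
clock: 55.15
eef_pos: [0.5507, -0.2996, 0.2198]
eef_rot: [-0.922, -3.002, 0.001]
contact_force: [0.9, 0.6, -1.0]
opening: 0.0854
gripper_force: 0.0
```

```bash
python3 all.py
```

```text
[ 0.55067859 -0.29961287  0.21976425] [-9.220e-01 -3.002e+00  1.000e-03]
([0.5321, -0.401], 33.0, [168, 214, 74, 70])
[ 0.5314 -0.4043  0.0605] 0.0015
```

Emit:
drive_tool --plan '[{"tx": -0.2, "ty": -0.8, "tz": -0.4, "ax": 0, "ay": 0, "az": 0}, {"tx": -0.2, "ty": -0.9, "tz": -0.4, "ax": 0, "ay": 0, "az": 0}, {"tx": -0.2, "ty": -0.9, "tz": -0.4, "ax": 0, "ay": 0, "az": 0}, {"tx": -0.16, "ty": -0.8, "tz": -0.4, "ax": 0, "ay": 0, "az": 0}, {"tx": 0, "ty": -0.7, "tz": -0.4, "ax": 0, "ay": 0, "az": 0}, {"tx": 0, "ty": 0, "tz": -0.6, "ax": 0, "ay": 0, "az": 0}, {"tx": 0, "ty": 0, "tz": -0.6, "ax": 0, "ay": 0, "az": 0}, {"tx": 0, "ty": 0, "tz": -0.6, "ax": 0, "ay": 0, "az": 0}, {"tx": 0, "ty": 0, "tz": -0.7, "ax": 0, "ay": 0, "az": 0}, {"tx": 0, "ty": 0, "tz": -0.8, "ax": 0, "ay": 0, "az": 0}]'

```text
clock: 56.13
eef_pos: [0.5343, -0.3998, 0.0867]
eef_rot: [0.919, 3.003, -0.0]
contact_force: [0.8, 1.3, 0.5]
opening: 0.085
gripper_force: 0.0
```

Emit:
drive_tool --plan '[{"tx": 0, "ty": 0, "tz": -0.6, "ax": 0, "ay": 0, "az": 0}, {"tx": 0, "ty": 0, "tz": -0.6, "ax": 0, "ay": 0, "az": 0}, {"tx": 0, "ty": 0, "tz": -0.6, "ax": 0, "ay": 0, "az": 0}, {"tx": 0, "ty": 0, "tz": -0.6, "ax": 0, "ay": 0, "az": 0}, {"tx": 0, "ty": 0, "tz": -0.5, "ax": 0, "ay": 0, "az": 0}, {"tx": 0, "ty": 0, "tz": -0.5, "ax": 0, "ay": 0, "az": 0}, {"tx": 0, "ty": 0, "tz": -0.4, "ax": 0, "ay": 0, "az": 0}, {"tx": 0, "ty": 0, "tz": -0.3, "ax": 0, "ay": 0, "az": 0}, {"tx": 0, "ty": 0, "tz": 0, "ax": 0, "ay": 0, "az": 0}, {"tx": 0, "ty": 0, "tz": 0, "ax": 0, "ay": 0, "az": 0}]'

```text
clock: 56.97
eef_pos: [0.5332, -0.4003, -0.016]
eef_rot: [-0.92, -3.003, -0.0]
contact_force: [0.6, -0.4, 0.2]
opening: 0.0855
gripper_force: 0.0
```

Emit:
drive_tool --plan '[{"tx": 0, "ty": 0, "tz": 0, "ax": 0, "ay": 0, "az": 0}, {"tx": 0, "ty": 0, "tz": 0, "ax": 0, "ay": 0, "az": 0}, {"tx": 0, "ty": 0, "tz": 0, "ax": 0, "ay": 0, "az": 0}, {"tx": 0, "ty": 0, "tz": 0, "ax": 0, "ay": 0, "az": 0}, {"tx": 0, "ty": 0, "tz": 0, "ax": 0, "ay": 0, "az": 0}, {"tx": 0, "ty": 0, "tz": 0, "ax": 0, "ay": 0, "az": 0}, {"tx": 0, "ty": 0, "tz": 0, "ax": 0, "ay": 0, "az": 0}, {"tx": 0, "ty": 0, "tz": 0, "ax": 0, "ay": 0, "az": 0}, {"tx": 0, "ty": 0, "tz": 0, "ax": 0, "ay": 0, "az": 0}, {"tx": 0, "ty": 0, "tz": 0, "ax": 0, "ay": 0, "az": 0}]' --jaw 1 --squeeze 50

```text
clock: 57.8
eef_pos: [0.534, -0.4016, -0.0142]
eef_rot: [0.92, 3.001, -0.003]
contact_force: [-0.4, -1.0, 6.1]
opening: 0.0625
gripper_force: 56.0
```

Emit:
drive_tool --plan '[{"tx": 0, "ty": 0, "tz": 0.3, "ax": 0, "ay": 0, "az": 0}, {"tx": 0, "ty": 0, "tz": 0.8, "ax": 0, "ay": 0, "az": 0}, {"tx": 0, "ty": 0, "tz": 1, "ax": 0, "ay": 0, "az": 0}, {"tx": 0, "ty": 0, "tz": 1, "ax": 0, "ay": 0, "az": 0}, {"tx": 0, "ty": 0, "tz": 1, "ax": 0, "ay": 0, "az": 0}, {"tx": 0, "ty": 0, "tz": 1, "ax": 0, "ay": 0, "az": 0}, {"tx": 0, "ty": 0, "tz": 1, "ax": 0, "ay": 0, "az": 0}, {"tx": 0, "ty": 0, "tz": 1, "ax": 0, "ay": 0, "az": 0}, {"tx": 0, "ty": 0, "tz": 0.6, "ax": 0, "ay": 0, "az": 0}, {"tx": 0, "ty": 0, "tz": 0.3, "ax": 0, "ay": 0, "az": 0}]'

```text
clock: 58.63
eef_pos: [0.5338, -0.4004, 0.1866]
eef_rot: [0.92, 3.001, -0.001]
contact_force: [-0.4, 0.3, -3.1]
opening: 0.0626
gripper_force: 55.7
```

```bash
python3 -c "
from h import *
weigh(6);print(status.state()['eef_rot'])"
```

```text
weigh [ 0.27 -0.18 -3.1 ] [0.63 0.56 0.79] 0.06216545323499655 [ 0.5322 -0.3992  0.1821]
[-0.91963434 -3.00004498 -0.00358065]
```

Emit:
drive_tool --plan '[{"tx": -0.2, "ty": 0.3, "tz": 0.2, "ax": 0, "ay": 0, "az": 0}, {"tx": -0.2, "ty": 0.6, "tz": 0.2, "ax": 0, "ay": 0, "az": 0}, {"tx": -0.2, "ty": 0.8, "tz": 0.2, "ax": 0, "ay": 0, "az": 0}, {"tx": -0.2, "ty": 0.9, "tz": 0.2, "ax": 0, "ay": 0, "az": 0}, {"tx": -0.2, "ty": 1, "tz": 0.2, "ax": 0, "ay": 0, "az": 0}, {"tx": -0.2, "ty": 1, "tz": 0.2, "ax": 0, "ay": 0, "az": 0}, {"tx": -0.2, "ty": 1, "tz": 0.2, "ax": 0, "ay": 0, "az": 0}, {"tx": -0.2, "ty": 1, "tz": 0.2, "ax": 0, "ay": 0, "az": 0}, {"tx": -0.2, "ty": 1, "tz": 0, "ax": 0, "ay": 0, "az": 0}, {"tx": -0.2, "ty": 1, "tz": 0, "ax": 0, "ay": 0, "az": 0}]'

```text
clock: 59.77
eef_pos: [0.4822, -0.1836, 0.2244]
eef_rot: [-0.921, -3.003, -0.001]
contact_force: [-0.0, 0.2, -3.1]
opening: 0.0627
gripper_force: 55.7
```

Emit:
drive_tool --plan '[{"tx": 0, "ty": 1, "tz": 0, "ax": 0, "ay": 0, "az": 0.2}, {"tx": 0, "ty": 1, "tz": 0, "ax": 0, "ay": 0, "az": 0.2}, {"tx": 0, "ty": 1, "tz": 0, "ax": 0, "ay": 0, "az": 0.2}, {"tx": 0, "ty": 1, "tz": 0, "ax": 0, "ay": 0, "az": 0.2}, {"tx": 0, "ty": 1, "tz": 0, "ax": 0, "ay": 0, "az": 0.2}, {"tx": 0, "ty": 1, "tz": 0, "ax": 0, "ay": 0, "az": 0.2}, {"tx": 0, "ty": 1, "tz": 0, "ax": 0, "ay": 0, "az": 0.2}, {"tx": 0, "ty": 1, "tz": 0, "ax": 0, "ay": 0, "az": 0.2}, {"tx": 0, "ty": 1, "tz": 0, "ax": 0, "ay": 0, "az": 0.2}, {"tx": 0, "ty": 1, "tz": 0, "ax": 0, "ay": 0, "az": 0.2}]'

```text
clock: 60.6
eef_pos: [0.482, 0.0661, 0.2241]
eef_rot: [-0.614, -3.08, 0.0]
contact_force: [0.8, 0.1, -3.5]
opening: 0.0624
gripper_force: 55.7
```

Emit:
drive_tool --plan '[{"tx": 0.2, "ty": 1, "tz": 0, "ax": 0, "ay": 0, "az": 0.3}, {"tx": 0.2, "ty": 1, "tz": 0, "ax": 0, "ay": 0, "az": 0.3}, {"tx": 0.2, "ty": 1, "tz": 0, "ax": 0, "ay": 0, "az": 0.4}, {"tx": 0.2, "ty": 1, "tz": 0, "ax": 0, "ay": 0, "az": 0.4}, {"tx": 0.2, "ty": 1, "tz": 0, "ax": 0, "ay": 0, "az": 0.4}, {"tx": 0.3, "ty": 1, "tz": 0, "ax": 0, "ay": 0, "az": 0.4}, {"tx": 0.3, "ty": 1, "tz": 0, "ax": 0, "ay": 0, "az": 0.4}, {"tx": 0.3, "ty": 0.8, "tz": 0, "ax": 0, "ay": 0, "az": 0.4}, {"tx": 0.2, "ty": 0.6, "tz": 0, "ax": 0, "ay": 0, "az": 0.3}, {"tx": 0, "ty": 0.4, "tz": 0, "ax": 0, "ay": 0, "az": 0}]'

```text
clock: 61.43
eef_pos: [0.5357, 0.2863, 0.2238]
eef_rot: [-0.099, -3.14, -0.0]
contact_force: [0.2, -0.0, -2.8]
opening: 0.0628
gripper_force: 55.7
```

```bash
python3 all.py; python3 -c "
from h import *
S,p=snap('scene')
for b in blobs(S,(174,100,90),(8,255,255),amin=100): print(b[0].round(),b[1][4],onz(p,*b[0],.067)[:2].round(3))"
```

```text
[0.53569641 0.2863159  0.22375079] [-0.099 -3.14  -0.   ]
([0.4485, 0.3916], 31.8, [398, 43, 80, 84])
([0.4449, 0.2977], 30.8, [279, 46, 79, 84])
([0.544, 0.3861], 32.4, [392, 166, 73, 74])
([0.6983, 0.2775], 113.3, [206, 273, 215, 174])
([0.689, 0.0606], 43.0, [51, 353, 83, 38])
[480. 295.] 682 [0.392 0.261]
[357. 317.] 678 [0.63  0.088]
[482. 325.] 320 [0.454 0.304]
[516. 346.] 663 [0.448 0.387]
[492. 375.] 681 [0.54  0.382]
```

Emit:
drive_tool --plan '[{"tx": 0, "ty": 0.05, "tz": -0.4, "ax": 0, "ay": 0, "az": 0}, {"tx": 0, "ty": 0, "tz": -0.8, "ax": 0, "ay": 0, "az": 0}, {"tx": 0, "ty": 0, "tz": -0.8, "ax": 0, "ay": 0, "az": 0}, {"tx": 0, "ty": 0, "tz": -0.8, "ax": 0, "ay": 0, "az": 0}, {"tx": 0, "ty": 0, "tz": -0.8, "ax": 0, "ay": 0, "az": 0}, {"tx": 0, "ty": 0, "tz": -0.8, "ax": 0, "ay": 0, "az": 0}, {"tx": 0, "ty": 0, "tz": -0.8, "ax": 0, "ay": 0, "az": 0}, {"tx": 0, "ty": 0, "tz": -0.8, "ax": 0, "ay": 0, "az": 0}, {"tx": 0, "ty": 0, "tz": -0.6, "ax": 0, "ay": 0, "az": 0}, {"tx": 0, "ty": 0, "tz": -0.4, "ax": 0, "ay": 0, "az": 0}]'

```text
clock: 62.47
eef_pos: [0.5343, 0.2843, 0.0471]
eef_rot: [-0.104, -3.136, 0.002]
contact_force: [-0.9, -0.4, -2.4]
opening: 0.0629
gripper_force: 55.8
```

Emit:
drive_tool --plan '[{"tx": 0, "ty": 0, "tz": -0.5, "ax": 0, "ay": 0, "az": 0}, {"tx": 0, "ty": 0, "tz": -0.5, "ax": 0, "ay": 0, "az": 0}, {"tx": 0, "ty": 0, "tz": -0.4, "ax": 0, "ay": 0, "az": 0}, {"tx": 0, "ty": 0, "tz": -0.4, "ax": 0, "ay": 0, "az": 0}, {"tx": 0, "ty": 0, "tz": -0.2, "ax": 0, "ay": 0, "az": 0}, {"tx": 0, "ty": 0, "tz": -0.2, "ax": 0, "ay": 0, "az": 0}, {"tx": 0, "ty": 0, "tz": -0.1, "ax": 0, "ay": 0, "az": 0}, {"tx": 0, "ty": 0, "tz": 0, "ax": 0, "ay": 0, "az": 0}, {"tx": 0, "ty": 0, "tz": 0, "ax": 0, "ay": 0, "az": 0}, {"tx": 0, "ty": 0, "tz": 0, "ax": 0, "ay": 0, "az": 0}]'

```text
clock: 63.3
eef_pos: [0.5362, 0.2861, -0.0078]
eef_rot: [0.102, 3.139, 0.001]
contact_force: [-0.3, 0.6, -3.3]
opening: 0.0628
gripper_force: 55.7
```

Emit:
drive_tool --plan '[{"tx": 0, "ty": 0, "tz": 0, "ax": 0, "ay": 0, "az": 0}, {"tx": 0, "ty": 0, "tz": 0, "ax": 0, "ay": 0, "az": 0}, {"tx": 0, "ty": 0, "tz": 0, "ax": 0, "ay": 0, "az": 0}, {"tx": 0, "ty": 0, "tz": 0.2, "ax": 0, "ay": 0, "az": 0}, {"tx": 0, "ty": 0, "tz": 0.6, "ax": 0, "ay": 0, "az": 0}, {"tx": 0, "ty": 0, "tz": 0.9, "ax": 0, "ay": 0, "az": 0}, {"tx": 0, "ty": 0, "tz": 1, "ax": 0, "ay": 0, "az": 0}, {"tx": 0, "ty": 0, "tz": 1, "ax": 0, "ay": 0, "az": 0}, {"tx": 0, "ty": 0, "tz": 1, "ax": 0, "ay": 0, "az": 0}, {"tx": 0, "ty": 0, "tz": 1, "ax": 0, "ay": 0, "az": 0}]' --jaw -0.84

```text
clock: 64.13
eef_pos: [0.5357, 0.2859, 0.1361]
eef_rot: [0.102, 3.139, 0.0]
contact_force: [-0.1, 0.1, 0.1]
opening: 0.0786
gripper_force: 0.0
```

Emit:
drive_tool --plan '[{"tx": -0.4, "ty": -0.8, "tz": 1, "ax": 0, "ay": 0, "az": 0}, {"tx": -0.4, "ty": -1, "tz": 1, "ax": 0, "ay": 0, "az": 0}, {"tx": -0.4, "ty": -1, "tz": 1, "ax": 0, "ay": 0, "az": 0}, {"tx": -0.4, "ty": -1, "tz": 0.8, "ax": 0, "ay": 0, "az": 0}, {"tx": -0.2, "ty": -1, "tz": 0, "ax": 0, "ay": 0, "az": 0}, {"tx": 0, "ty": -1, "tz": 0, "ax": 0, "ay": 0, "az": 0}, {"tx": 0, "ty": -1, "tz": 0, "ax": 0, "ay": 0, "az": 0}, {"tx": 0, "ty": -1, "tz": 0, "ax": 0, "ay": 0, "az": 0}, {"tx": 0, "ty": -1, "tz": 0, "ax": 0, "ay": 0, "az": 0}, {"tx": 0, "ty": -1, "tz": 0, "ax": 0, "ay": 0, "az": 0}]'

```text
clock: 64.97
eef_pos: [0.4905, 0.0397, 0.2301]
eef_rot: [0.102, 3.139, -0.0]
contact_force: [-0.0, 0.7, 0.2]
opening: 0.0787
gripper_force: 0.0
```

Emit:
drive_tool --plan '[{"tx": 0.2, "ty": -0.6, "tz": 0, "ax": 0, "ay": 0, "az": -0.1}, {"tx": 0.2, "ty": -0.6, "tz": 0, "ax": 0, "ay": 0, "az": -0.1}, {"tx": 0.2, "ty": -0.6, "tz": 0, "ax": 0, "ay": 0, "az": -0.1}, {"tx": 0.2, "ty": -0.6, "tz": 0, "ax": 0, "ay": 0, "az": -0.1}, {"tx": 0.2, "ty": -0.4, "tz": 0, "ax": 0, "ay": 0, "az": -0.1}, {"tx": 0.2, "ty": -0.2, "tz": 0, "ax": 0, "ay": 0, "az": -0.1}, {"tx": 0.1, "ty": 0, "tz": 0, "ax": 0, "ay": 0, "az": 0}, {"tx": 0, "ty": 0, "tz": 0, "ax": 0, "ay": 0, "az": 0}, {"tx": 0, "ty": 0, "tz": 0, "ax": 0, "ay": 0, "az": 0}, {"tx": 0, "ty": 0, "tz": 0, "ax": 0, "ay": 0, "az": 0}]'

```text
clock: 65.8
eef_pos: [0.5228, -0.0332, 0.2292]
eef_rot: [-0.194, -3.135, -0.001]
contact_force: [-0.1, 0.8, -0.4]
opening: 0.0782
gripper_force: 0.0
```

Run:
```python
from h import *
s=status.state();print(s['eef_pos'],s['eef_rot'].round(3),s['q'].round(2))
W,p=snap('wrist','w15.png');S,ps=snap('scene');D,pd=snap('side')
a=proj(p,[.637,-.052,.061]);print(a)
for n,c in(('red',RED),('blue',BLUE)):
    for b in blobs(W,*c,amin=15): print(n,b[0].round(1),b[1],onz(p,*b[0],.061).round(4))
cv2.imwrite('pics/c15.png',np.hstack([cv2.resize(W,(400,300)),cv2.resize(S[220:430,300:580],(400,300))])[:,:,::-1])
```

```text
[ 0.52278053 -0.03322104  0.22920741] [-1.940e-01 -3.135e+00 -1.000e-03] [-0.28  0.35  1.64  0.    1.15 -1.72]
[306.65163112 317.02244801]
red [380.1 313.4] [369 309  20  10 103] [0.6419 0.0184 0.061 ]
red [524.4 357.5] [ 483  331   75   59 2739] [0.7085 0.1574 0.061 ]
blue [337.1 284.9] [331 277  14  17  74] [ 0.6071 -0.0194  0.061 ]
blue [422.5 300.4] [416 297  15   9  85] [0.633  0.0594 0.061 ]
blue [419.7 373.3] [409 355  22  32 330] [0.7143 0.0532 0.061 ]
blue [635.9 415. ] [631 407   9  20 119] [0.7938 0.2759 0.061 ]
```

View pics/c15.png

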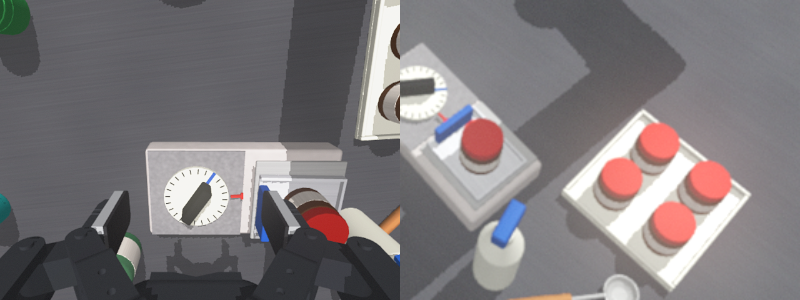

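The views show four jars upright in the tray and the light jar upright in the dish. The red pointer is now at (380,313) beside the dial, and the blue zero mark is at (337,285). Next I measure the dial.

```bash
cat > dial.py <<'E'
from h import *
import sys
def run(C=None):
    W,p=snap('wrist',sys.argv[1] if len(sys.argv)>1 else None)
    c0=proj(p,[.636,-.05,.061]); 
    m=((W.min(2)>165)*255).astype(np.uint8)
    cs=[c for c in cv2.findContours(cv2.morphologyEx(m,cv2.MORPH_CLOSE,np.ones((7,7))),0,1)[0] if cv2.contourArea(c)>1500]
    for c in cs:
        (u,v),ax,an=cv2.fitEllipse(cv2.convexHull(c)); 
        if np.hypot(*(np.array([u,v])-c0))<40: print('ell',round(u,1),round(v,1),np.round(ax,1),'world',onz(p,u,v,.061).round(4))
    C=np.array(C if C is not None else [.636,-.05])
    for n,col in(('red',RED),('blue',BLUE)):
        for b in blobs(W,*col,amin=15):
            for z in (.061,):
                P=onz(p,*b[0],z)[:2]-C
                if np.hypot(*P)<.09:
                    print(n,b[0].round(1),b[1][4],'rel',P.round(4),'r',np.hypot(*P).round(4),'ang',np.arctan2(P[1],P[0]).round(4))
s=status.state();print(s['eef_pos'],s['eef_rot'].round(4))
run([float(x) for x in sys.argv[2:4]] if len(sys.argv)>3 else None)
E
python3 dial.py w16.png
```

```text
[ 0.52294492 -0.03347397  0.22929716] [-1.9450e-01 -3.1353e+00 -2.0000e-04]
red [380.5 313.1] 103 rel [0.0058 0.0685] r 0.0687 ang 1.4862
blue [337.4 284.5] 73 rel [-0.0291  0.0306] r 0.0422 ang 2.3297
```

```bash
python3 - <<'E'
import re
t=open('dial.py').read()
a=t.index("    m=((W"); b=t.index("    C=np.array(C if")
t=t[:a]+'''    h=cv2.cvtColor(W,cv2.COLOR_RGB2HSV)
    u,v=c0.astype(int); f=240/np.tan(np.radians(p['fovy'])/2); k=int(.065*f/np.linalg.norm(ray(p,0,0)[0]-[.636,-.05,.061]))
    x0,y0=max(u-k,0),max(v-k,0); g=cv2.cvtColor(W,cv2.COLOR_RGB2GRAY)[y0:v+k,x0:u+k]; 
    T,m=cv2.threshold(g,0,255,cv2.THRESH_OTSU); m=cv2.inRange(g,int(sys.argv[4]) if len(sys.argv)>4 else T,255)
    cs=sorted(cv2.findContours(m,0,1)[0],key=cv2.contourArea)[-2:]
    for c in cs:
        e=cv2.fitEllipse(cv2.convexHull(c)); print('T',T,'ell',np.round(e[0],1)+[x0,y0],np.round(e[1],1),'exp diam px',k/.65,'world',onz(p,e[0][0]+x0,e[0][1]+y0,.061).round(4))
    cv2.imwrite('pics/dm.png',np.hstack([g,m]))
'''+t[b:]
open('dial.py','w').write(t)
E
for T in 170 190 210; do python3 dial.py w17.png .636 -.05 $T | grep ell; done
```

```text
T 145.0 ell [337.1 322.2] [50.2 84.1] exp diam px 101.53846153846153 world [ 0.6467 -0.0242  0.061 ]
T 145.0 ell [310.  311.4] [89.4 96.7] exp diam px 101.53846153846153 world [ 0.632  -0.0488  0.061 ]Traceback (most recent call last):
  File "dial.py", line 22, in <module>
    run([float(x) for x in sys.argv[2:4]] if len(sys.argv)>3 else None)
    ~~~^^^^^^^^^^^^^^^^^^^^^^^^^^^^^^^^^^^^^^^^^^^^^^^^^^^^^^^^^^^^^^^^
  File "dial.py", line 12, in run
    e=cv2.fitEllipse(cv2.convexHull(c)); print('T',T,'ell',np.round(e[0],1)+[x0,y0],np.round(e[1],1),'exp diam px',k/.65,'world',onz(p,e[0][0]+x0,e[0][1]+y0,.061).round(4))
cv2.error: OpenCV(4.12.0) /io/opencv/modules/imgproc/src/shapedescr.cpp:361: error: (-201:Incorrect size of input array) There should be at least 5 points to fit the ellipse in function 'fitEllipseNoDirect'

Traceback (most recent call last):
  File "dial.py", line 22, in <module>
    run([float(x) for x in sys.argv[2:4]] if len(sys.argv)>3 else None)
    ~~~^^^^^^^^^^^^^^^^^^^^^^^^^^^^^^^^^^^^^^^^^^^^^^^^^^^^^^^^^^^^^^^^
  File "dial.py", line 12, in run
    e=cv2.fitEllipse(cv2.convexHull(c)); print('T',T,'ell',np.round(e[0],1)+[x0,y0],np.round(e[1],1),'exp diam px',k/.65,'world',onz(p,e[0][0]+x0,e[0][1]+y0,.061).round(4))
cv2.error: OpenCV(4.12.0) /io/opencv/modules/imgproc/src/shapedescr.cpp:361: error: (-201:Incorrect size of input array) There should be at least 5 points to fit the ellipse in function 'fitEllipseNoDirect'
```

Run:
```python
from h import *
R={}
for n in('wrist','scene','side'):
    I,p=snap(n); c0=proj(p,[.635,-.05,.08]); g=I.max(2)
    k=55 if n=='wrist' else 26
    m=np.zeros_like(g); u,v=c0.astype(int); m[v-k:v+k,u-k:u+k]=(g[v-k:v+k,u-k:u+k]<60)*255
    nn,l,s,c=cv2.connectedComponentsWithStats(m)
    i=max(range(1,nn),key=lambda i:s[i][4]-5*np.hypot(*(c[i]-c0))); print(n,c0.round(1),c[i].round(1),s[i])
    R[n]=(p,c[i],l==i)
    r=cv2.minAreaRect(np.argwhere(l==i)[:,::-1].astype(np.float32)); print(np.round(r[0],1),np.round(r[1],1),round(r[2],1))
    if n=='wrist':
        q=cv2.boxPoints(r); print([onz(p,*k,.09)[:2].round(4).tolist() for k in q])
for a,b in(('wrist','scene'),('wrist','side'),('scene','side')):
    P,g=tri(ray(R[a][0],*R[a][1]),ray(R[b][0],*R[b][1])); print(a,b,P.round(4),round(g,4))
I,p=R['wrist'][0],0
```

```text
Traceback (most recent call last):
ValueError: max() iterable argument is empty
```

```bash
cat > bar.py <<'E'
from h import *
R={}
for n,T in(('wrist',85),('scene',75),('side',75)):
    I,p=snap(n); c0=proj(p,[.635,-.05,.08]); g=I.max(2)
    k=50 if n=='wrist' else 22
    m=np.zeros_like(g); u,v=c0.astype(int); w=g[v-k:v+k,u-k:u+k]; m[v-k:v+k,u-k:u+k]=(w<T)*255
    m=cv2.morphologyEx(m,cv2.MORPH_OPEN,np.ones((3,3)))
    nn,l,s,c=cv2.connectedComponentsWithStats(m)
    print(n,c0.round(1),np.percentile(w,[1,5,10,20,50]),[(c[i].round(1).tolist(),s[i].tolist()) for i in range(1,nn)])
    if nn<2: continue
    i=max(range(1,nn),key=lambda i:s[i][4]-8*np.hypot(*(c[i]-c0)))
    R[n]=(p,c[i])
    if n=='wrist':
        r=cv2.minAreaRect(np.argwhere(l==i)[:,::-1].astype(np.float32)); print(np.round(r[0],1),np.round(r[1],1),round(r[2],1),[onz(p,*k,.09)[:2].round(4).tolist() for k in cv2.boxPoints(r)])
for a,b in(('wrist','scene'),('wrist','side'),('scene','side')):
    if a in R and b in R:
        P,g=tri(ray(R[a][0],*R[a][1]),ray(R[b][0],*R[b][1])); print(a,b,P.round(4),round(g,4))
E
python3 bar.py
```

```text
wrist [309.2 324.5] [ 75.  83.  88. 163. 210.] [([301.2, 344.4], [292, 329, 24, 30, 429]), ([315.5, 338.0], [314, 337, 4, 3, 12])]
[300.4 343.6] [23.8 23.9] 35.5 [[0.6486, -0.0748], [0.6304, -0.0596], [0.6465, -0.0442], [0.6652, -0.0593]]
scene [310.6 279.5] [ 85.  89.  94. 143. 195.] []
side [330.  218.5] [ 33.  34.  35.  62. 149.] [([345.2, 203.6], [337, 196, 15, 18, 204]), ([330.5, 218.7], [319, 212, 24, 14, 308])]
wrist side [ 0.6401 -0.0567  0.0871] 0.0177
```

```bash
sed -i "s/('wrist',85),('scene',75)/('wrist',125),('scene',122)/" bar.py; python3 bar.py
```

```text
wrist [309.3 324.4] [ 75.  83.  88. 163. 210.] [([314.9, 324.4], [292, 291, 48, 69, 1645])]
[314.7 324.8] [25.2 72.1] 36.3 [[0.6486, -0.0754], [0.5962, -0.0306], [0.6125, -0.0147], [0.6664, -0.0593]]
scene [310.6 279.5] [ 86.  89.  94. 141. 195.] [([311.6, 280.7], [300, 275, 24, 12, 249])]
side [330.  218.5] [ 33.  34.  35.  62. 149.] [([345.2, 203.6], [337, 196, 15, 18, 204]), ([330.5, 218.7], [319, 212, 24, 14, 308])]
wrist scene [ 0.6358 -0.0454  0.0802] 0.0011
wrist side [ 0.6388 -0.0454  0.0759] 0.0015
scene side [ 0.6363 -0.0476  0.0783] 0.0028
```

The bar's mid-point triangulates to (0.636, -0.047, 0.078), in agreement with the text. The zero mark is at 138° and the pointer at 85° in world, so about 0.93 rad clockwise is needed.

Emit:
drive_tool --plan '[{"tx": 0.5, "ty": -0.1, "tz": 0, "ax": 0, "ay": 0, "az": -0.6}, {"tx": 0.5, "ty": -0.1, "tz": 0, "ax": 0, "ay": 0, "az": -0.6}, {"tx": 0.5, "ty": -0.1, "tz": 0, "ax": 0, "ay": 0, "az": -0.6}, {"tx": 0.5, "ty": -0.1, "tz": -0.4, "ax": 0, "ay": 0, "az": -0.7}, {"tx": 0.5, "ty": -0.1, "tz": -0.6, "ax": 0, "ay": 0, "az": -0.7}, {"tx": 0.5, "ty": 0, "tz": -0.6, "ax": 0, "ay": 0, "az": -0.7}, {"tx": 0.5, "ty": 0, "tz": -0.6, "ax": 0, "ay": 0, "az": -0.7}, {"tx": 0.5, "ty": 0, "tz": -0.6, "ax": 0, "ay": 0, "az": -0.7}, {"tx": 0.5, "ty": 0, "tz": -0.6, "ax": 0, "ay": 0, "az": -0.7}, {"tx": 0, "ty": 0, "tz": -0.4, "ax": 0, "ay": 0, "az": 0}]' --jaw -0.2

```text
clock: 67.33
eef_pos: [0.6376, -0.0469, 0.1327]
eef_rot: [1.115, 2.936, 0.0]
contact_force: [0.5, 0.6, 0.3]
opening: 0.0513
gripper_force: 0.0
```

Run:
```python
from h import *
from scipy.spatial.transform import Rotation as Ro
s=status.state();y=Ro.from_rotvec(s['eef_rot']).as_matrix()[:,1];print(s['eef_pos'],np.degrees(np.arctan2(y[1],y[0])))
W,p=snap('wrist','w18.png')
g=W.max(2)
c0=proj(p,[.636,-.047,.09]);print(c0,g[int(c0[1]),int(c0[0])])
for n,col in(('red',RED),('blue',BLUE)):
    for b in blobs(W,*col,amin=15): print(n,b[0].round(1),b[1],onz(p,*b[0],.061).round(4))
m=(g<125).astype(np.uint8)*255; m[:120]=0
cv2.imwrite('pics/c18.png',cv2.resize(W,(800,600))[:,:,::-1])
```

```text
[ 0.63757631 -0.04690627  0.1326822 ] 48.40926613230265
[307.94034226 245.79825948] 89
red [602.1  88.5] [  552     1    88   164 11117] [0.6846 0.1384 0.061 ]
red [395.4 170.9] [379 158  31  27 261] [0.6426 0.019  0.061 ]
blue [474.9 157.3] [ 419   96  100  129 3592] [0.6683 0.0605 0.061 ]
blue [310.7 169.3] [307 154   8  31 202] [ 0.6072 -0.0194  0.061 ]
```

View pics/c18.png

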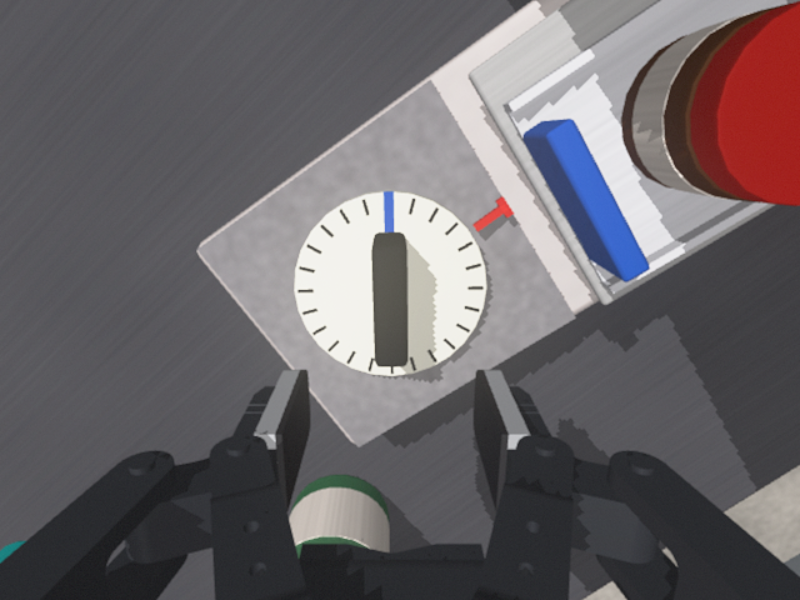

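The close view shows the bar aligned with the tool. The disc centre is near (391,283), the zero mark's rim end at (389,192) and the pointer's inner tip at (475,229), in the 800-wide picture.

```bash
cat > ang.py <<'E'
from h import *
from scipy.spatial.transform import Rotation as Ro
import sys
s=status.state();y=Ro.from_rotvec(s['eef_rot']).as_matrix()[:,1];print(s['eef_pos'],'yang',np.arctan2(y[1],y[0]).round(4))
W,p=snap('wrist',sys.argv[1])
def rimfit():
    g=cv2.cvtColor(W,cv2.COLOR_RGB2HSV); m=cv2.inRange(g,(0,0,185),(180,40,255)); 
    c0=proj(p,[.636,-.047,.061]); f=403; 
    best=None
    m=cv2.morphologyEx(m,cv2.MORPH_OPEN,np.ones((3,3)))
    for c in cv2.findContours(m,0,1)[0]:
        if cv2.contourArea(c)<3000: continue
        P=np.array([onz(p,*k,.061)[:2] for k in cv2.convexHull(c)[:,0]]); (x,yy),ax,_=cv2.fitEllipse((P*1000).astype(np.float32)); print('disc?',round(x,1),round(yy,1),np.round(ax,1))
rimfit()
C=np.array([float(sys.argv[2]),float(sys.argv[3])])
for n,col in(('red',RED),('blue',BLUE)):
    for b in blobs(W,*col,amin=10):
        X=np.array([onz(p,u,v,.061)[:2] for v,u in np.argwhere(b[2])])
        Q=X-C; r=np.hypot(*Q.T)
        if r.min()<.06 and np.median(r)<.09:
            Q=Q[r<.1]; d=Q.mean(0); e=np.linalg.svd(Q-d)[2][0]; e*=np.sign(e@d)
            tip=Q[np.argsort(r)[:6]].mean(0) if n=='red' else Q[np.argsort(r)[-6:]].mean(0)
            print(n,len(Q),'r',r.min().round(4),r.max().round(4),'ang cent',np.arctan2(d[1],d[0]).round(4),'axis',np.arctan2(e[1],e[0]).round(4),'tip',np.arctan2(tip[1],tip[0]).round(4))
E
python3 ang.py w19.png .636 -.047; python3 -c "
from h import *
p=camera_params('wrist');print(onz(p,312.8,226.5,.061),onz(p,312,240,.093),onz(p,311,154,.061),onz(p,380,183,.061))"
```

```text
[ 0.63459499 -0.04633855  0.13077577] yang 0.8475
disc? 630.6 -53.9 [76.1 95.3]
disc? 646.9 -30.8 [62.8 91.9]
disc? 662.6 69.8 [ 66.8 101.2]
disc? 642.3 49.5 [ 99.2 151.8]
red 260 r 0.0551 0.074 ang cent 1.4706 axis 1.4959 tip 1.4658
blue 217 r 0.0304 0.0494 ang cent 2.3755 axis 2.4232 tip 2.3776
[ 0.63112185 -0.04196672  0.061     ] [ 0.62992756 -0.04136571  0.093     ] [ 0.59598034 -0.01244546  0.061     ] [0.6376013  0.00795491 0.061     ]
```

```bash
cat > disc.py <<'E'
from h import *
import sys
W,p=snap('wrist',sys.argv[1])
m=cv2.inRange(cv2.cvtColor(W,cv2.COLOR_RGB2HSV),(0,0,185),(180,40,255)); m=cv2.morphologyEx(m,cv2.MORPH_OPEN,np.ones((3,3)))
cs=[]
for c in cv2.findContours(m,0,1)[0]:
    if cv2.contourArea(c)<600: continue
    P=np.array([onz(p,*k,.061)[:2] for k in c[:,0]])
    if np.hypot(*(P-[.634,-.045]).T).max()<.062: cs.append(P)
P=np.vstack(cs); H=cv2.convexHull((P*1000).astype(np.float32))[:,0]
from scipy.optimize import least_squares
r=least_squares(lambda q:np.hypot(H[:,0]-q[0],H[:,1]-q[1])-q[2],[634,-46,50],loss='soft_l1',f_scale=.5)
print('disc centre',r.x.round(2),'res',np.abs(r.fun).mean().round(2),len(H))
E
python3 disc.py w20.png; python3 -c "
from h import *
print(status.state()['eef_pos'])"
```

```text
disc centre [637.14 -45.25  49.66] res 0.14 71
[ 0.63427872 -0.0463381   0.13322366]
```

```bash
python3 ang.py w21.png .6371 -.0453|grep -v disc
```

```text
[ 0.63427872 -0.0463381   0.13322366] yang 0.8477
red 259 r 0.0533 0.0722 ang cent 1.4848 axis 1.4888 tip 1.4858
blue 205 r 0.0302 0.0489 ang cent 2.427 axis 2.4435 tip 2.43
```

Emit:
drive_tool --plan '[{"tx": 0.1, "ty": 0.03, "tz": -0.5, "ax": 0, "ay": 0, "az": 0}, {"tx": 0, "ty": 0, "tz": -0.6, "ax": 0, "ay": 0, "az": 0}, {"tx": 0, "ty": 0, "tz": -0.6, "ax": 0, "ay": 0, "az": 0}, {"tx": 0, "ty": 0, "tz": -0.5, "ax": 0, "ay": 0, "az": 0}, {"tx": 0, "ty": 0, "tz": -0.5, "ax": 0, "ay": 0, "az": 0}, {"tx": 0, "ty": 0, "tz": -0.4, "ax": 0, "ay": 0, "az": 0}, {"tx": 0, "ty": 0, "tz": -0.4, "ax": 0, "ay": 0, "az": 0}, {"tx": 0, "ty": 0, "tz": -0.3, "ax": 0, "ay": 0, "az": 0}, {"tx": 0, "ty": 0, "tz": -0.2, "ax": 0, "ay": 0, "az": 0}, {"tx": 0, "ty": 0, "tz": 0, "ax": 0, "ay": 0, "az": 0}]'

```text
clock: 68.37
eef_pos: [0.6376, -0.0457, 0.0331]
eef_rot: [-1.113, -2.936, 0.0]
contact_force: [-0.2, 0.9, 0.2]
opening: 0.0515
gripper_force: 0.0
```

Emit:
drive_tool --plan '[{"tx": 0, "ty": 0, "tz": 0, "ax": 0, "ay": 0, "az": 0}, {"tx": 0, "ty": 0, "tz": 0, "ax": 0, "ay": 0, "az": 0}, {"tx": 0, "ty": 0, "tz": 0, "ax": 0, "ay": 0, "az": 0}, {"tx": 0, "ty": 0, "tz": 0, "ax": 0, "ay": 0, "az": 0}, {"tx": 0, "ty": 0, "tz": 0, "ax": 0, "ay": 0, "az": 0}, {"tx": 0, "ty": 0, "tz": 0, "ax": 0, "ay": 0, "az": 0}, {"tx": 0, "ty": 0, "tz": 0, "ax": 0, "ay": 0, "az": 0}, {"tx": 0, "ty": 0, "tz": 0, "ax": 0, "ay": 0, "az": 0}, {"tx": 0, "ty": 0, "tz": 0, "ax": 0, "ay": 0, "az": 0}, {"tx": 0, "ty": 0, "tz": 0, "ax": 0, "ay": 0, "az": 0}]' --jaw 1 --squeeze 25

```text
clock: 69.2
eef_pos: [0.6373, -0.0474, 0.0352]
eef_rot: [-1.112, -2.937, 0.004]
contact_force: [-3.0, -4.6, 1.5]
opening: 0.0155
gripper_force: 27.5
```

Emit:
drive_tool --plan '[{"tx": -0.04, "ty": -0.05, "tz": 0, "ax": 0, "ay": 0, "az": -0.3}, {"tx": 0, "ty": 0, "tz": 0, "ax": 0, "ay": 0, "az": -0.6}, {"tx": 0, "ty": 0, "tz": 0, "ax": 0, "ay": 0, "az": -0.6}, {"tx": 0, "ty": 0, "tz": 0, "ax": 0, "ay": 0, "az": -0.6}, {"tx": 0, "ty": 0, "tz": 0, "ax": 0, "ay": 0, "az": -0.6}, {"tx": 0, "ty": 0, "tz": 0, "ax": 0, "ay": 0, "az": -0.6}, {"tx": 0, "ty": 0, "tz": 0, "ax": 0, "ay": 0, "az": -0.6}, {"tx": 0, "ty": 0, "tz": 0, "ax": 0, "ay": 0, "az": -0.6}, {"tx": 0, "ty": 0, "tz": 0, "ax": 0, "ay": 0, "az": -0.6}, {"tx": 0, "ty": 0, "tz": 0, "ax": 0, "ay": 0, "az": -0.6}]'

```text
clock: 70.03
eef_pos: [0.6368, -0.0478, 0.0352]
eef_rot: [1.897, 2.504, -0.002]
contact_force: [-2.2, -1.4, 2.0]
opening: 0.0155
gripper_force: 27.4
```

Emit:
drive_tool --plan '[{"tx": 0, "ty": 0, "tz": 0, "ax": 0, "ay": 0, "az": -0.6}, {"tx": 0, "ty": 0, "tz": 0, "ax": 0, "ay": 0, "az": -0.6}, {"tx": 0, "ty": 0, "tz": 0, "ax": 0, "ay": 0, "az": -0.6}, {"tx": 0, "ty": 0, "tz": 0, "ax": 0, "ay": 0, "az": -0.6}, {"tx": 0, "ty": 0, "tz": 0, "ax": 0, "ay": 0, "az": -0.6}, {"tx": 0, "ty": 0, "tz": 0, "ax": 0, "ay": 0, "az": -0.5}, {"tx": 0, "ty": 0, "tz": 0, "ax": 0, "ay": 0, "az": -0.23}, {"tx": 0, "ty": 0, "tz": 0, "ax": 0, "ay": 0, "az": 0}, {"tx": 0, "ty": 0, "tz": 0, "ax": 0, "ay": 0, "az": 0}, {"tx": 0, "ty": 0, "tz": 0, "ax": 0, "ay": 0, "az": 0}]'

```text
clock: 70.87
eef_pos: [0.6364, -0.0478, 0.0352]
eef_rot: [-2.325, -2.112, 0.003]
contact_force: [-5.1, -3.0, 5.5]
opening: 0.0154
gripper_force: 27.8
```

```bash
python3 ang.py w22.png .6371 -.0453|grep -v disc
```

```text
[ 0.63639793 -0.04782124  0.03516575] yang -0.0958
red 697 r 0.0531 0.0724 ang cent 1.477 axis 1.4846 tip 1.473
blue 565 r 0.0304 0.0498 ang cent 1.4605 axis 1.4877 tip 1.4424
```

Emit:
drive_tool --plan '[{"tx": 0, "ty": 0, "tz": 0, "ax": 0, "ay": 0, "az": 0}, {"tx": 0, "ty": 0, "tz": 0, "ax": 0, "ay": 0, "az": 0}, {"tx": 0, "ty": 0, "tz": 0, "ax": 0, "ay": 0, "az": 0}, {"tx": 0, "ty": 0, "tz": 0, "ax": 0, "ay": 0, "az": 0}, {"tx": 0, "ty": 0, "tz": 0, "ax": 0, "ay": 0, "az": 0}, {"tx": 0, "ty": 0, "tz": 0.6, "ax": 0, "ay": 0, "az": 0}, {"tx": 0, "ty": 0, "tz": 1, "ax": 0, "ay": 0, "az": 0}, {"tx": 0, "ty": 0, "tz": 1, "ax": 0, "ay": 0, "az": 0}, {"tx": 0, "ty": 0, "tz": 1, "ax": 0, "ay": 0, "az": 0}, {"tx": 0, "ty": 0, "tz": 0.4, "ax": 0, "ay": 0, "az": 0}]' --jaw -0.2

```text
clock: 71.75
eef_pos: [0.6396, -0.0474, 0.1379]
eef_rot: [2.322, 2.108, 0.006]
contact_force: [0.6, -1.3, 1.7]
opening: 0.0514
gripper_force: 0.0
```

Emit:
drive_tool --plan '[{"tx": 0, "ty": 0, "tz": 0, "ax": 0, "ay": 0, "az": 0}, {"tx": 0, "ty": 0, "tz": 0, "ax": 0, "ay": 0, "az": 0}, {"tx": 0, "ty": 0, "tz": 0, "ax": 0, "ay": 0, "az": 0}, {"tx": 0, "ty": 0, "tz": 0, "ax": 0, "ay": 0, "az": 0}, {"tx": 0, "ty": 0, "tz": 0, "ax": 0, "ay": 0, "az": 0}, {"tx": 0, "ty": 0, "tz": 0, "ax": 0, "ay": 0, "az": 0}, {"tx": 0, "ty": 0, "tz": 0, "ax": 0, "ay": 0, "az": 0}, {"tx": 0, "ty": 0, "tz": 0, "ax": 0, "ay": 0, "az": 0}, {"tx": 0, "ty": 0, "tz": 0, "ax": 0, "ay": 0, "az": 0}, {"tx": 0, "ty": 0, "tz": 0, "ax": 0, "ay": 0, "az": 0}]'

```text
clock: 72.58
eef_pos: [0.6373, -0.0471, 0.1343]
eef_rot: [2.326, 2.111, 0.0]
contact_force: [-0.2, 0.6, 0.3]
opening: 0.0511
gripper_force: 0.0
```

```bash
python3 disc.py w23.png; python3 ang.py w24.png .6371 -.0453|grep -v disc
```

```text
disc centre [637.46 -45.25  49.62] res 0.11 71
[ 0.63726169 -0.04712337  0.13431721] yang -0.097
red 247 r 0.0533 0.0722 ang cent 1.4774 axis 1.4751 tip 1.4715
blue 186 r 0.0305 0.0491 ang cent 1.4633 axis 1.4731 tip 1.4651
```

Emit:
drive_tool --plan '[{"tx": -0.2, "ty": -0.2, "tz": 1, "ax": 0, "ay": 0, "az": 0}, {"tx": -0.4, "ty": -0.2, "tz": 1, "ax": 0, "ay": 0, "az": 0}, {"tx": -0.8, "ty": -0.2, "tz": 1, "ax": 0, "ay": 0, "az": 0}, {"tx": -1, "ty": 0, "tz": 0.5, "ax": 0, "ay": 0, "az": 0}, {"tx": -1, "ty": 0, "tz": 0, "ax": 0, "ay": 0, "az": 0}, {"tx": -1, "ty": 0, "tz": 0, "ax": 0, "ay": 0, "az": 0}, {"tx": -0.6, "ty": 0, "tz": 0, "ax": 0, "ay": 0, "az": 0}, {"tx": 0, "ty": 0, "tz": 0, "ax": 0, "ay": 0, "az": 0}, {"tx": 0, "ty": 0, "tz": 0, "ax": 0, "ay": 0, "az": 0}, {"tx": 0, "ty": 0, "tz": 0, "ax": 0, "ay": 0, "az": 0}]'

```text
clock: 73.52
eef_pos: [0.5136, -0.0625, 0.2223]
eef_rot: [2.325, 2.11, 0.002]
contact_force: [0.6, -0.2, 0.2]
opening: 0.0517
gripper_force: 0.0
```

Run:
```python
from h import *
S,ps=snap('scene');D,pd=snap('side')
lo=((172,100,60),(8,255,255))
A=blobs(S,*lo,amin=80);B=blobs(D,*lo,amin=80)
print(len(A),len(B))
for x in A:
    for y in B:
        P,g=tri(ray(ps,*x[0]),ray(pd,*y[0]))
        if g<.005 and .04<P[2]<.18: print(P.round(3),round(g,4),x[1][4],y[1][4])
print(status.state()['eef_pos'])
```

```text
5 3
[0.66  0.107 0.138] 0.0013 676 300
[ 0.51362659 -0.06239407  0.22190189]
```

Run:
```python
from h import *
S,ps=snap('scene')
for b in blobs(S,(172,100,60),(8,255,255),amin=80): print(b[1][4],onz(ps,*b[0],.067)[:2].round(3))
print(finish_job())
```

```text
676 [0.63  0.089]
609 [0.444 0.295]
633 [0.534 0.285]
665 [0.448 0.387]
699 [0.541 0.382]
the job is handed in; nothing more can be done
None
```

I handed the job in: the dish is on the pan with the light jar (about 175 g) standing upright in it, the four full jars are in the tray, and my last wrist-camera measurement put the dial's zero mark about 0.01 rad from the red pointer.

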